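Charge the milling jar with exactly one impactor rod from the store tube

ROBOT

A 7-joint arm with a two-finger parallel gripper is mounted at the origin on a cart in front of the work surface, level with it; the furniture and walls round the work are solid. World frame = base frame: x ahead of the robot, y to its left, z up, the work surface at z = 0. Lengths are in m, angles in rad, forces in N, time in s.
With the tool pointing down it reaches from about 0.35 to 0.9 m from the base axis. Payload 7.2 kg.
Tool frame: the origin (TCP) lies midway between the tips of the shut fingers; the grasp point (between the pads) lies 19 mm behind it; z points along the fingers, y is the line along which they close (so a half turn about z gives the same grasp; the last joint's range is limited). The gripper opens to 88 mm and grips with 3 to 60 N. Pads are 20 mm wide; open, the fingers measure 115 mm over their backs; the gripper's body (75 mm by 178 mm) begins 61 mm behind the grasp point.
Start: joints at [-1.337, 0.411, -0.013, 1.596, 0.006, 1.134, -0.082], TCP at [0.186, 0.597, 0.223] pointing down, gripper open.
Joint ranges: [-2.95, 2.95], [-0.29, 1.99], [-1.47, 1.44], [0.14, 2.54], [-1.03, 4.17], [0.13, 1.85], [-2.86, 2.86]. Speed limits (rad/s): [2.39, 2.39, 3.01, 3.01, 3.14, 3.14, 3.14].

INTERFACE

Orientations are given as a unit quaternion [x, y, z, w].
In Python, from cell import robot, capture gives the robot as it stands. The module is installed in compiled form; this text tells all that it offers.
- The arm moves only by the tool step_arm, never from a script. Its argument "series" is a list of rows, each an object of numbers: "dx", "dy", "dz": the shift along the tool's x, y, z in m; "wx", "wy", "wz": the turn, a rotation vector about the tool's x, y, z in degrees; "fingers": the finger opening in m, from 0 to 0.0878. In form: [{"dx": .., "dy": .., "dz": .., "wx": .., "wy": .., "wz": .., "fingers": ..}, ...]. A call has 1 to 20 rows; each row shifts and turns the commanded pose from where the row before left it, along the tool's axes as they then stand; what a row does not reach is not made up. A row lasts 1/8 s, in which the tool goes at most 62.5 mm and 10.7 degrees, less where a joint would pass 70% of its speed; a pose out of reach is approached as far as the arm can. A call is refused whole if a number of a shift passes 0.0625 or a number of a turn 10.7, either way. A call with a gripper value outside its range is refused whole. The fingers move at their own pace and stop on an object; "grip_force" is the grip in N (left out, the last holds). Time passes only in rows, so rows that do not move let the fingers close. It gives the time, the measured TCP pose, the force, the opening and the grip force at its end, in the units of the state.
- robot.get_state(): the state, without advancing time (a new reading comes with each control period).
- capture(name): name is "scene" or "top"; returns a dict with "img" (420x560x3 uint8, blue, green, red), "intrinsics" (3x3 intrinsics, pixels), "dist_coeffs" ([k1, k2, p1, p2, k3] as OpenCV has them; the pictures are not rectified), "R" (3x3) and "t" (3): a world point X has camera coordinates R X + t. Camera axes: x right, y down, z forward; pixel columns grow to the right and rows downward; lengths in m; the calibration is good to about 2 mm. A picture is of the moment at which its call begins. There is no depth.
- robot.close_job(): hands the job in; it is judged then, once.
The state is a dict: "time": time; "q": joint angles; "joint_vel": joint speeds; "joint_efforts": joint torques, N m; "eef_pos": TCP position; "ee_rot": TCP orientation; "ft_force": force on the tool from outside, world axes, zero at the start; "wrist_torque": the same for the moment, N m; "grip_width": finger opening in m; "gripper_force": force on a finger pad.
Only numpy, scipy, OpenCV 4.12 (cv2) and the standard library are available. Lean on these libraries where they do the work, as an engineer would, in place of code of your own. Each camera call takes 0.05 s, during which the arm holds its last target. There are 200 camera calls.

TASK

The mill runs with one impactor rod per jar: pick up the clear tube of steel rods from its wire rest, bring its mouth low over the open steel jar and tip it slowly until the first rod just shows at the rim, and pause there a moment. Then ease it on so that this one rod, and no other, drops into the jar, and lay the tube back on its wire rest as it lay before, mouth up, with the other two rods still inside. Do not shift the jar or the things standing about.

Things in the scene. Friction and masses are not known exactly. Their poses are not given: they have to be found in the camera images.
- tube_mid (a point): Clear plastic tube, 140 mm long, 26 mm across, bore 19 mm, closed end 5 mm thick, 45 g empty; holds 3 rods. Point: middle of its axis, where it is gripped across its 26 mm (bears 40 N); 35 mm either way along it is free of the rest's wires. z runs along the tube to its mouth, x is its upper side. It starts on the rest, mouth 20 degrees above level.
- tube_mouth (a point): Centre of the tube's open end, level with the rim; same axes as tube_mid (z points out of the tube).
- rod_1: The rod nearest the mouth: steel, domed ends, 14 mm thick, 32 mm long, about 35 g; origin at its centre, z along it. Its nose starts 38 mm inside the rim. The rods lie in single file and cannot pass each other. A rod falls out once its centre has passed the rim; the next one's nose is then about 16 mm inside.
- rod_2: The middle rod, same size and axes; stays in the tube. The rods slide on the bore with dry friction: all start together once the mouth is 11 to 24 degrees below level (differs from run to run), gain speed slowly if only just past that angle, and stop within 2 to 10 mm when the mouth is raised 4 degrees.
- rod_3: The rod at the closed end, same size and axes; stays in the tube.
- jar: Open stainless-steel milling jar, round, outside 70 mm, inside 60 mm, 42 mm high, floor 8 mm thick, about 0.8 kg, loose on the worktop; origin under its centre, z up. Between jar and rest, on the table's middle line, stands a fixed box 170 mm tall (reach over it); 25 cm or less to the right of the right-hand place stands a 450 mm tower.
- rest_seat (a point): Fixed wire rest. Point: where tube_mid is when the tube lies on the rest, 60 mm above the worktop; x, y level, z up, and the mouth lies toward its -x, 20 degrees up. Two V saddles of 5 mm wire, 48 mm before and behind it along the tube, centre a tube laid in from above (tips 52 mm apart); a stop bar stands behind the closed end.
- timer: A small white bench timer standing upright, 32x66x62 mm, by the back equipment. Bystander; origin under its centre.
- dropper: A small white dropper bottle standing upright, 25 mm wide, 67 mm tall. Bystander; origin under its centre.
- cap: A loose screw cap, 35 mm wide, 14 mm high, lying near the front edge. Bystander; origin under its centre.
- forceps: Steel forceps lying flat near the front edge, 14x115x10 mm. Bystander; origin under the centre.
- marker: A felt marker lying flat near the front edge, 11x132x13 mm. Bystander; origin under the centre.
Mind the look-alikes: they are no part of the job. What is shaped like the part that bears rest_seat but purple is not meant.

How it is judged:
On the way, in this order (a step that is already met when the one before it is completed fails the run):
1. With the tube's mouth low over the jar, the first rod waits at the rim, its nose showing or within 4 mm of it, while the second stays inside (horizontal distance between tube_mouth and jar below 0.04 m and z of tube_mouth in the frame of jar below 0.12 m and z of rod_1 in the frame of tube_mouth between -0.02 and 0.004 m and x of rod_1 in the frame of tube_mouth between -0.012 and 0.012 m and y of rod_1 in the frame of tube_mouth between -0.012 and 0.012 m and z of rod_2 in the frame of tube_mouth below -0.025 m), for 0.3 s.
2. That rod alone has dropped into the jar; the other two are in the tube, which is still off its rest (horizontal distance between rod_1 and jar below 0.032 m and z of rod_1 in the frame of jar between 0 and 0.036 m and z of rod_2 in the frame of tube_mouth between -0.14 and -0.005 m and x of rod_2 in the frame of tube_mouth between -0.012 and 0.012 m and y of rod_2 in the frame of tube_mouth between -0.012 and 0.012 m and z of rod_3 in the frame of tube_mouth between -0.14 and -0.005 m and x of rod_3 in the frame of tube_mouth between -0.012 and 0.012 m and y of rod_3 in the frame of tube_mouth between -0.012 and 0.012 m and distance between tube_mid and rest_seat above 0.08 m), for 0.2 s.
At the end, for the whole second after the job is handed in: The first rod lies in the upright jar, below its rim; the other two rods are in the tube; the tube lies on its wire rest, its middle within 12 mm of the seat, its mouth at least 14 degrees up and facing as before (within 25 degrees); all is at rest and released (horizontal distance between rod_1 and jar below 0.032 m and z of rod_1 in the frame of jar between 0 and 0.036 m and z of rod_2 in the frame of tube_mouth between -0.14 and -0.005 m and x of rod_2 in the frame of tube_mouth between -0.012 and 0.012 m and y of rod_2 in the frame of tube_mouth between -0.012 and 0.012 m and z of rod_3 in the frame of tube_mouth between -0.14 and -0.005 m and x of rod_3 in the frame of tube_mouth between -0.012 and 0.012 m and y of rod_3 in the frame of tube_mouth between -0.012 and 0.012 m and distance between tube_mid and rest_seat below 0.012 m and angle between tube_mid's own z axis and vertical below 1.32 rad and angle between the z axis of tube_mid and the x axis of rest_seat, either way round below 0.45 rad and angle between jar's own z axis and vertical below 0.1 rad and linear speed of each of rod_1, jar below 0.02 m/s); the robot touches nothing.
It fails at once if The second or third rod comes out of the tube (z of any of rod_2, rod_3 in the frame of tube_mouth above 0 m).
It fails at once if The first rod ends up on the worktop beside the jar (height (world z) of rod_1 below 0.03 m and horizontal distance between rod_1 and jar above 0.036 m).
It fails at once if A rod is flung or dropped from more than about 11 cm (linear speed of any of rod_1, rod_2, rod_3 above 1.5 m/s).
It fails at once if The jar is shifted by more than 30 mm or tipped (distance of jar from where it was at the start of the episode above 0.03 m or angle between jar's own z axis and vertical above 0.25 rad).
It fails at once if A thing standing about is shifted by more than 30 mm (distance of any of timer, dropper, cap, forceps, marker from where it was at the start of the episode above 0.03 m).
It also fails if it takes over 72 s, if anything falls off the work surface, if the arm or the gripper's body presses on something with over 40 N, if the wrist force passes 120 N, or if a joint passes its speed limit or range.

## Working session

There is one attempt and no reset: what is moved stays moved. The work goes in short steps, Python scripts to look and compute and a tool call to move; the robot and the scene stay as the last step left them, time stands still between calls to the robot, and variables do not carry over. Pictures are saved under pics/ and viewed, at most 10 in all, crops included, and the job is handed in when it is done.

Besides the shell and the picture viewer there is one more tool, called after ">>>" as name(argument=value, ...), one argument or row to a line, values as JSON. step_arm: Moves the arm, as the interface text tells. Its arguments: {"type":"object","properties":{"series":{"type":"array"},"grip_force":{"type":"number"}},"required":["series"]}

```bash
mkdir -p pics; cat > h.py <<'E'
import numpy as np, cv2
from cell import robot, capture
from scipy.spatial.transform import Rotation as Rn
def ray(c,u,v):
    p=cv2.undistortPoints(np.array([[[u,v]]],float),c["intrinsics"],np.array(c["dist_coeffs"],float))[0,0]
    R=np.array(c["R"]);t=np.array(c["t"]).ravel()
    d=R.T@np.array([p[0],p[1],1]);return -R.T@t,d/np.linalg.norm(d)
def plane(c,u,v,z):
    o,d=ray(c,u,v);return o+d*(z-o[2])/d[2]
def tri(c1,p1,c2,p2):
    o1,d1=ray(c1,*p1);o2,d2=ray(c2,*p2)
    s=np.linalg.lstsq(np.c_[d1,-d2],o2-o1,rcond=None)[0]
    a=o1+s[0]*d1;b=o2+s[1]*d2;return (a+b)/2,np.linalg.norm(a-b)
def proj(c,X):
    return cv2.projectPoints(np.array(X,float).reshape(-1,3),cv2.Rodrigues(np.array(c["R"]))[0],np.array(c["t"],float),c["intrinsics"],np.array(c["dist_coeffs"],float))[0].reshape(-1,2)
E
python3 - <<'E'
from h import *
for n in("scene","top"):
    c=capture(n);cv2.imwrite(f"pics/{n}0.png",cv2.resize(c["img"],(784,588),interpolation=cv2.INTER_CUBIC))
    R=np.array(c["R"]);print(n,-R.T@np.array(c["t"]).ravel(),R[2],c["intrinsics"][0][0])
print(robot.get_state())
E
```

```text
scene [-0.22167466 -0.75940245  0.65099159] [ 0.58329812  0.66816433 -0.46186549] 435.19342555890165
top [0.33393923 0.05631895 1.24675964] [ 0.13309304 -0.00469848 -0.99109241] 436.69591065972537
{'time': 0.1, 'q': array([-1.33721624,  0.41184963, -0.01272859,  1.59698046,  0.00556686,
        1.13428453, -0.08216112]), 'joint_vel': array([-5.56103218e-05, -2.21800637e-04, -1.26445902e-03, -3.05241072e-03,
        7.77764190e-04, -9.72112158e-05,  4.15000491e-04]), 'joint_efforts': array([ 2.07018078e-03, -5.89103365e+01,  6.43216576e-01, -2.91701192e+01,
       -5.39067329e-02,  1.45379588e-02,  6.37738549e-05]), 'eef_pos': array([0.18564161, 0.59630341, 0.22186632]), 'ee_rot': array([ 1.50286273e-01,  9.88642242e-01, -7.39480340e-04, -7.78641833e-05]), 'ft_force': array([-0.33604884,  0.39115193, -0.40726111]), 'wrist_torque': array([0.02015162, 0.0658558 , 0.04455555]), 'gripper_force': 0.0, 'grip_width': 0.08772766049771274}
```

View pics/scene0.png

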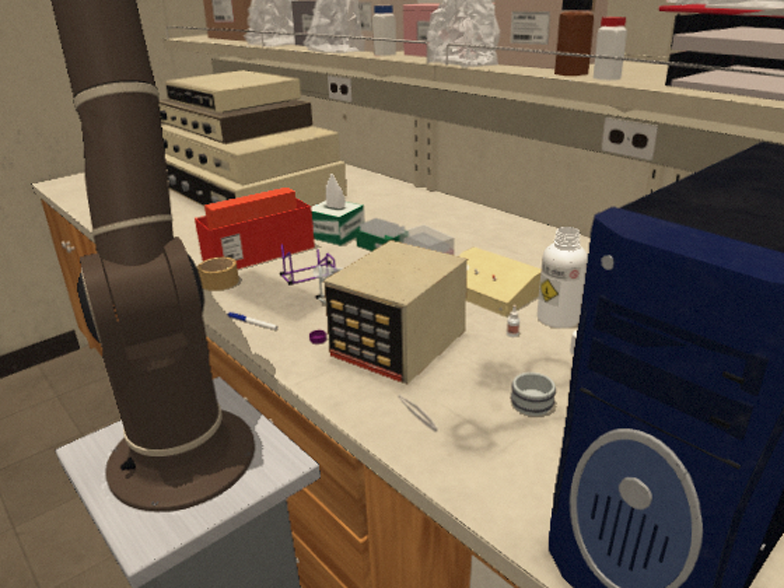

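View pics/top0.png

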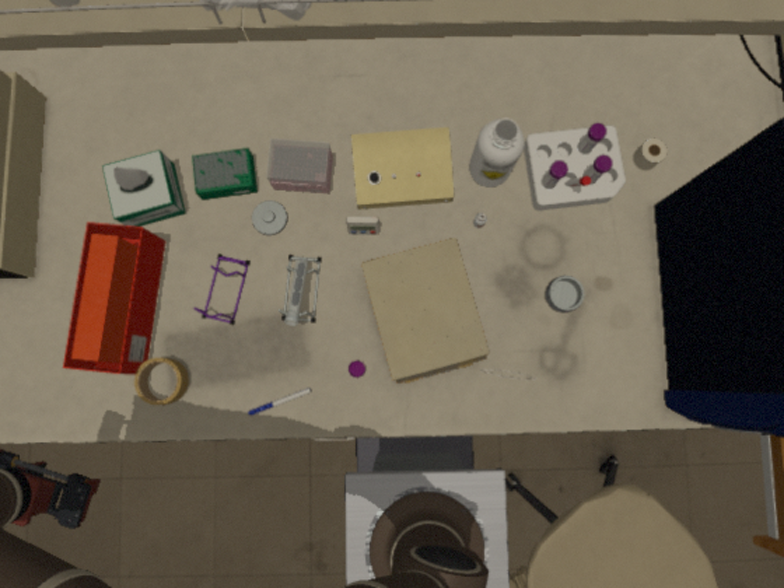

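The top view shows the tube on its grey rest at about (300,290), the purple look-alike at (225,290), the jar at (565,293), the box between them and the tower at the right. I'll zoom in on the rest and the jar.

```bash
python3 - <<'E'
from h import *
c=capture("top");i=c["img"]
a=cv2.resize(i[172:242,190:240],(400,560),interpolation=cv2.INTER_CUBIC)
b=cv2.resize(i[180:240,370:440],(393,337),interpolation=cv2.INTER_CUBIC)
s=capture("scene");d=cv2.resize(s["img"][165:225,190:250],(393,223),interpolation=cv2.INTER_CUBIC)
cv2.imwrite("pics/z1.png",np.hstack([a,np.vstack([b,d])]))
k=560/784
for n,u,v,z in[("rest postTL",290,258,.0),("jar",565,293,.042),("box tl",362,265,.17),("box tr",457,240,.17),("box br",487,353,.17),("box bl",398,380,.17),("tower",656,207,.45),("tower",665,400,.45),("dropper",481,219,.06),("timer",362,226,.06),("cap",357,369,.014),("bottle",505,130,.2)]:
    print(n,plane(c,u*k,v*k,z).round(3))
E
```

```text
rest postTL [0.588 0.267 0.   ]
jar [ 0.497 -0.289  0.042]
box tl [0.538 0.109 0.17 ]
box tr [ 0.58  -0.062  0.17 ]
box br [ 0.376 -0.108  0.17 ]
box bl [0.333 0.05  0.17 ]
tower [ 0.556 -0.303  0.45 ]
tower [ 0.299 -0.295  0.45 ]
dropper [ 0.647 -0.124  0.06 ]
timer [0.638 0.114 0.06 ]
cap [0.356 0.13  0.014]
bottle [ 0.774 -0.153  0.2  ]
```

View pics/z1.png

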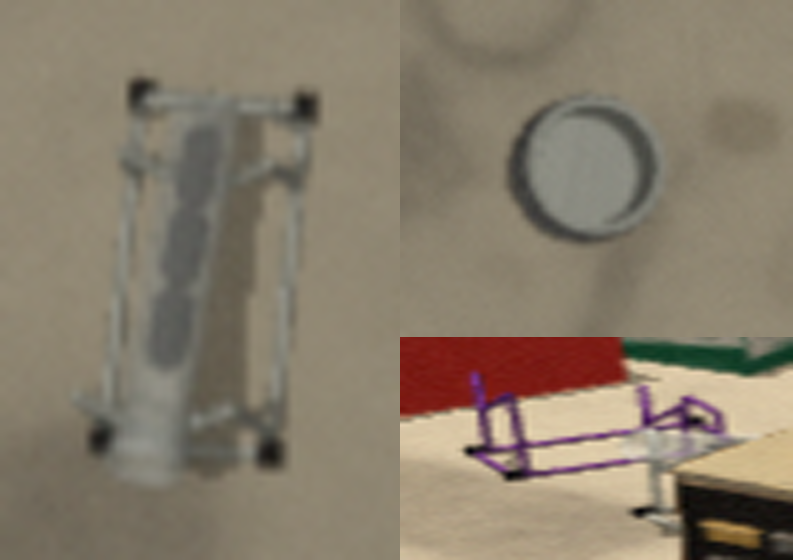

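```bash
python3 - <<'E'
from h import *
c=capture("top");k=560/784
P=lambda u,v,z:plane(c,190+u/8,172+v/8,z)
s=np.sin(np.radians(20));co=np.cos(np.radians(20))
m=P(147,485,.060+.07*s-.013*co); # lower rim
e1=P(207,100,.060-.07*s+.013*co) # closed end upper edge
print("lowrim",m.round(4),"closed top",e1.round(4))
# convert to axis ends: lower rim is 13*sin20 toward mouth; closed upper edge 13*sin20 toward +x
d=(e1-m)[:2];L=np.linalg.norm(d);print("L",L,"expect",.14*co+2*.013*s,"yaw",np.degrees(np.arctan2(d[1],d[0])))
print("mid",((m+e1)/2).round(4))
# feet of the rest (z~.003)
F=[P(*p,.003) for p in[(143,95),(303,107),(268,452),(100,437)]];print(np.array(F).round(3),np.mean(F,0).round(4))
# mid via edges near crop y 285: edge left/right at rods
for (u,v) in [(197,160),(170,335)]:print("rod",P(u,v,.055).round(4))
# jar: rim ellipse
J=[plane(c,370+u*70/393,180+v*60/337,z) for u,v,z in[(588,97,.042),(588,240,.042)] for u in[u-400]]
J2=[plane(c,370+(u-400)*70/393,180+168*60/337,.042) for u in(512,664)]
print(np.array(J).round(4),np.array(J2).round(4))
for p in[(656,207),(665,400)]:print("tower base",plane(c,p[0]*k,p[1]*k,0).round(3))
print(robot.get_state()["time"])
E
```

```text
lowrim [0.4407 0.2517 0.0717] closed top [0.5773 0.2347 0.0483]
L 0.13765851352603287 expect 0.1404494906364946 yaw -7.100748160352081
mid [0.509  0.2432 0.06  ]
[[0.589 0.265 0.003]
 [0.583 0.207 0.003]
 [0.458 0.22  0.003]
 [0.465 0.28  0.003]] [0.5236 0.2427 0.003 ]
rod [0.5548 0.2372 0.055 ]
rod [0.4938 0.2465 0.055 ]
[[ 0.5308 -0.2903  0.042 ]
 [ 0.459  -0.286   0.042 ]] [[ 0.4959 -0.2501  0.042 ]
 [ 0.4942 -0.3263  0.042 ]]
tower base [ 0.682 -0.506  0.   ]
tower base [ 0.279 -0.493 -0.   ]
0.25
```

```bash
cat >> h.py <<'E'
def axis(yaw,pitch): # tube z axis: heading yaw (deg), pitch up
    y,p=np.radians([yaw,pitch]);return np.array([np.cos(p)*np.cos(y),np.cos(p)*np.sin(y),np.sin(p)])
def toolR(yaw,pitch): # tool x along the tube to the mouth, tool z = -(upper normal)
    x=axis(yaw,pitch);n=axis(yaw,pitch+90);return np.c_[x,np.cross(-n,x),-n]
def cur():
    s=robot.get_state();return np.array(s["eef_pos"]),Rn.from_quat(s["ee_rot"]).as_matrix(),s
def go(tcp,R,say=""):
    p,C,s=cur()
    print(say,"turn(tool,deg)",np.degrees(Rn.from_matrix(C.T@R).as_rotvec()).round(2),"shift in NEW axes mm",(R.T@(tcp-p)*1e3).round(1),"in OLD",(C.T@(tcp-p)*1e3).round(1),"t",s["time"])
def pitch():
    p,C,s=cur();x=C[:,0];return np.degrees(np.arctan2(x[1],x[0])),np.degrees(np.arcsin(x[2]))
MID=np.array([.509,.243,.060]);YAW=173.5;OFF=-.015
def tcp_at(mid,yaw,pt,back=0):
    R=toolR(yaw,pt);return mid+R@np.array([OFF,0,.019-back]),R
E
python3 - <<'E'
from h import *
T,R=tcp_at(MID,YAW,20,.12);go(T,R,"above")
T2,_=tcp_at(MID,YAW,20,0);print(T,T2,pitch())
E
```

```text
above turn(tool,deg) [  1.84  19.94 -10.69] shift in NEW axes mm [-409.9 -314.7  -72.1] in OLD [-461.5 -232.3   72.7] t 0.25
[0.55732676 0.23749386 0.14977865] [0.51654817 0.24213999 0.03701554] (np.float64(162.70834268877132), np.float64(-0.0028795139696458118))
```

>>> step_arm(
  series=[
    {"dx": -0.0461,"dy": -0.0232},
    {"dx": -0.0461,"dy": -0.0232},
    {"dx": -0.0461,"dy": -0.0232},
    {"dx": -0.0461,"dy": -0.0232},
    {"dx": -0.0461,"dy": -0.0232},
    {"dx": -0.0461,"dy": -0.0232},
    {"dx": -0.0461,"dy": -0.0232},
    {"dx": -0.0461,"dy": -0.0232},
    {"dx": -0.0461,"dy": -0.0232},
    {"dx": -0.0461,"dy": -0.0232},
    {"wx": 0.46,"wy": 5,"wz": -2.7},
    {"wx": 0.46,"wy": 5,"wz": -2.7},
    {"wx": 0.46,"wy": 5,"wz": -2.7},
    {"wx": 0.46,"wy": 5,"wz": -2.7},
    {},
    {},
  ],
  grip_force=30,
)

```text
invalid input
```

```bash
python3 - <<'E'
from h import *
T,R=tcp_at(MID,YAW,20,.05);go(T,R,"above");print(pitch())
c=capture("top");i=c["img"]
a=cv2.resize(i[160:250,180:270],(560,560),interpolation=cv2.INTER_CUBIC)
cv2.imwrite("pics/z2.png",a)
E
```

```text
above turn(tool,deg) [  1.84  19.94 -10.69] shift in NEW axes mm [-409.9 -314.7   -2.1] in OLD [-438.  -236.7  138.4] t 0.25
(np.float64(162.70834268877132), np.float64(-0.0028795139696458118))
```

View pics/z2.png

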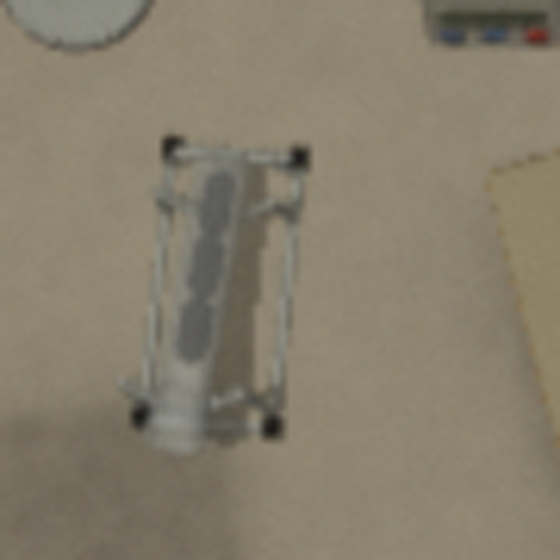

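The arm did not move and the rest is unchanged. Rows probably need every field, so I'll fill them all in.

>>> step_arm(
  series=[
    {"dx": -0.0461,"dy": -0.0232,"dz": 0,"wx": 0,"wy": 0,"wz": 0,"fingers": 0.0878},
    {"dx": -0.0461,"dy": -0.0232,"dz": 0,"wx": 0,"wy": 0,"wz": 0,"fingers": 0.0878},
    {"dx": -0.0461,"dy": -0.0232,"dz": 0,"wx": 0,"wy": 0,"wz": 0,"fingers": 0.0878},
    {"dx": -0.0461,"dy": -0.0232,"dz": 0,"wx": 0,"wy": 0,"wz": 0,"fingers": 0.0878},
    {"dx": -0.0461,"dy": -0.0232,"dz": 0,"wx": 0,"wy": 0,"wz": 0,"fingers": 0.0878},
    {"dx": -0.0461,"dy": -0.0232,"dz": 0,"wx": 0,"wy": 0,"wz": 0,"fingers": 0.0878},
    {"dx": -0.0461,"dy": -0.0232,"dz": 0,"wx": 0,"wy": 0,"wz": 0,"fingers": 0.0878},
    {"dx": -0.0461,"dy": -0.0232,"dz": 0,"wx": 0,"wy": 0,"wz": 0,"fingers": 0.0878},
    {"dx": -0.0461,"dy": -0.0232,"dz": 0,"wx": 0,"wy": 0,"wz": 0,"fingers": 0.0878},
    {"dx": -0.0461,"dy": -0.0232,"dz": 0,"wx": 0,"wy": 0,"wz": 0,"fingers": 0.0878},
    {"dx": 0,"dy": 0,"dz": 0,"wx": 0.46,"wy": 5,"wz": -2.7,"fingers": 0.0878},
    {"dx": 0,"dy": 0,"dz": 0,"wx": 0.46,"wy": 5,"wz": -2.7,"fingers": 0.0878},
    {"dx": 0,"dy": 0,"dz": 0,"wx": 0.46,"wy": 5,"wz": -2.7,"fingers": 0.0878},
    {"dx": 0,"dy": 0,"dz": 0,"wx": 0.46,"wy": 5,"wz": -2.7,"fingers": 0.0878},
    {"dx": 0,"dy": 0,"dz": 0,"wx": 0,"wy": 0,"wz": 0,"fingers": 0.0878},
  ],
  grip_force=30,
)

```text
time: 2.17
eef_pos: [0.5577, 0.2374, 0.221]
ee_rot: [0.056, 0.983, 0.01, -0.174]
ft_force: [-0.1, 0.6, -0.1]
grip_width: 0.0879
gripper_force: 0.0
```

```bash
python3 - <<'E'
from h import *
T,R=tcp_at(MID,YAW,20,.05);go(T,R,"above");print(pitch(),cur()[2]["eef_pos"])
E
```

```text
above turn(tool,deg) [-0.02 -0.13 -0.  ] shift in NEW axes mm [-2.400e+01  1.000e-01  1.371e+02] in OLD [-2.43e+01  1.00e-01  1.37e+02] t 2.175
(np.float64(173.4969959182374), np.float64(20.126426482758095)) [0.55771089 0.2373723  0.22099133]
```

>>> step_arm(
  series=[
    {"dx": -0.006,"dy": 0,"dz": 0.034,"wx": 0,"wy": 0,"wz": 0,"fingers": 0.0878},
    {"dx": -0.006,"dy": 0,"dz": 0.034,"wx": 0,"wy": 0,"wz": 0,"fingers": 0.0878},
    {"dx": -0.006,"dy": 0,"dz": 0.034,"wx": 0,"wy": 0,"wz": 0,"fingers": 0.0878},
    {"dx": -0.006,"dy": 0,"dz": 0.035,"wx": 0,"wy": 0,"wz": 0,"fingers": 0.0878},
    {"dx": 0,"dy": 0,"dz": 0.01,"wx": 0,"wy": 0,"wz": 0,"fingers": 0.0878},
    {"dx": 0,"dy": 0,"dz": 0.01,"wx": 0,"wy": 0,"wz": 0,"fingers": 0.0878},
    {"dx": 0,"dy": 0,"dz": 0.01,"wx": 0,"wy": 0,"wz": 0,"fingers": 0.0878},
    {"dx": 0,"dy": 0,"dz": 0.01,"wx": 0,"wy": 0,"wz": 0,"fingers": 0.0878},
    {"dx": 0,"dy": 0,"dz": 0.01,"wx": 0,"wy": 0,"wz": 0,"fingers": 0.0878},
    {"dx": 0,"dy": 0,"dz": 0,"wx": 0,"wy": 0,"wz": 0,"fingers": 0.05},
    {"dx": 0,"dy": 0,"dz": 0,"wx": 0,"wy": 0,"wz": 0,"fingers": 0.05},
    {"dx": 0,"dy": 0,"dz": 0,"wx": 0,"wy": 0,"wz": 0,"fingers": 0.05},
  ],
)

```text
time: 3.68
eef_pos: [0.5161, 0.2431, 0.0391]
ee_rot: [0.055, 0.983, 0.01, -0.173]
ft_force: [0.2, 0.2, 0.3]
grip_width: 0.0614
gripper_force: 0.0
```

```bash
python3 - <<'E'
from h import *
T,R=tcp_at(MID,YAW,20,0);go(T,R,"grip");print(cur()[2]["ft_force"])
c=capture("top");i=c["img"]
a=cv2.resize(i[160:250,180:270],(560,560),interpolation=cv2.INTER_CUBIC)
cv2.imwrite("pics/z3.png",a)
E
```

```text
grip turn(tool,deg) [ 0.05 -0.02  0.13] shift in NEW axes mm [-1.2 -0.9  1.7] in OLD [-1.2 -0.9  1.7] t 3.675
[0.20895715 0.19787989 0.34299702]
```

View pics/z3.png

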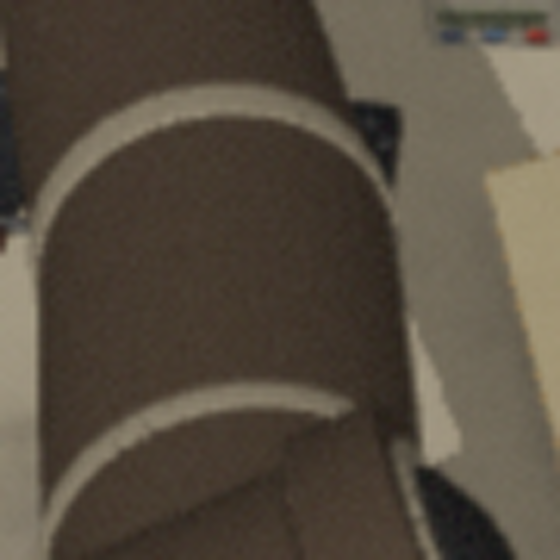

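The top view is blocked by the arm; the measured pose is within 2 mm of the plan. Closing gently, then firmly.

>>> step_arm(
  series=[
    {"dx": 0,"dy": 0,"dz": 0.0015,"wx": 0,"wy": 0,"wz": 0,"fingers": 0.02},
    {"dx": 0,"dy": 0,"dz": 0,"wx": 0,"wy": 0,"wz": 0,"fingers": 0.02},
    {"dx": 0,"dy": 0,"dz": 0,"wx": 0,"wy": 0,"wz": 0,"fingers": 0.02},
    {"dx": 0,"dy": 0,"dz": 0,"wx": 0,"wy": 0,"wz": 0,"fingers": 0.02},
    {"dx": 0,"dy": 0,"dz": 0,"wx": 0,"wy": 0,"wz": 0,"fingers": 0.02},
    {"dx": 0,"dy": 0,"dz": 0,"wx": 0,"wy": 0,"wz": 0,"fingers": 0.02},
    {"dx": 0,"dy": 0,"dz": 0,"wx": 0,"wy": 0,"wz": 0,"fingers": 0.02},
  ],
  grip_force=10,
)

```text
time: 4.6
eef_pos: [0.5154, 0.2441, 0.0375]
ee_rot: [0.055, 0.983, 0.011, -0.174]
ft_force: [1.5, 4.8, 1.6]
grip_width: 0.0251
gripper_force: 10.0
```

>>> step_arm(
  series=[
    {"dx": 0,"dy": 0,"dz": 0,"wx": 0,"wy": 0,"wz": 0,"fingers": 0.015},
    {"dx": 0,"dy": 0,"dz": 0,"wx": 0,"wy": 0,"wz": 0,"fingers": 0.015},
    {"dx": 0,"dy": 0,"dz": 0,"wx": 0,"wy": 0,"wz": 0,"fingers": 0.015},
  ],
  grip_force=34,
)

```text
time: 4.97
eef_pos: [0.5154, 0.2441, 0.0376]
ee_rot: [0.055, 0.983, 0.011, -0.174]
ft_force: [1.0, 4.1, 0.0]
grip_width: 0.0241
gripper_force: 34.0
```

```bash
python3 - <<'E'
from h import *
p,C,s=cur();print(p,pitch(),s["grip_width"],s["ft_force"],s["wrist_torque"],s["q"].round(2))
E
```

```text
[0.51539702 0.24407978 0.03759277] (np.float64(173.6751099955723), np.float64(20.02225140117329)) 0.024109366838241896 [0.97661869 4.13297946 0.04210786] [ 1.02253666 -0.50566696 -0.37431841] [-0.47  0.71  0.09  1.63 -0.25  1.13  1.21]
```

>>> step_arm(
  series=[
    {"dx": 0.0017,"dy": 0,"dz": -0.0047,"wx": 0,"wy": 0,"wz": 0,"fingers": 0.015},
    {"dx": 0.0034,"dy": 0,"dz": -0.0094,"wx": 0,"wy": 0,"wz": 0,"fingers": 0.015},
    {"dx": 0.0034,"dy": 0,"dz": -0.0094,"wx": 0,"wy": 0,"wz": 0,"fingers": 0.015},
    {"dx": 0.0034,"dy": 0,"dz": -0.0094,"wx": 0,"wy": 0,"wz": 0,"fingers": 0.015},
    {"dx": 0.0055,"dy": 0,"dz": -0.015,"wx": 0,"wy": 0,"wz": 0,"fingers": 0.015},
    {"dx": 0.0073,"dy": 0,"dz": -0.02,"wx": 0,"wy": 0,"wz": 0,"fingers": 0.015},
    {"dx": 0.0073,"dy": 0,"dz": -0.02,"wx": 0,"wy": 0,"wz": 0,"fingers": 0.015},
    {"dx": 0.0073,"dy": 0,"dz": -0.02,"wx": 0,"wy": 0,"wz": 0,"fingers": 0.015},
    {"dx": 0.0073,"dy": 0,"dz": -0.02,"wx": 0,"wy": 0,"wz": 0,"fingers": 0.015},
    {"dx": 0.0073,"dy": 0,"dz": -0.02,"wx": 0,"wy": 0,"wz": 0,"fingers": 0.015},
    {"dx": 0.0073,"dy": 0,"dz": -0.02,"wx": 0,"wy": 0,"wz": 0,"fingers": 0.015},
    {"dx": 0.0073,"dy": 0,"dz": -0.02,"wx": 0,"wy": 0,"wz": 0,"fingers": 0.015},
    {"dx": 0.0055,"dy": 0,"dz": -0.015,"wx": 0,"wy": 0,"wz": 0,"fingers": 0.015},
    {"dx": 0,"dy": 0,"dz": 0,"wx": 0,"wy": 0,"wz": 0,"fingers": 0.015},
  ],
)

```text
time: 6.72
eef_pos: [0.5157, 0.243, 0.2549]
ee_rot: [0.055, 0.983, 0.011, -0.173]
ft_force: [-0.5, 0.4, -2.0]
grip_width: 0.0245
gripper_force: 34.0
```

```bash
cat >> h.py <<'E'
LAY=np.array([.5154,.2441,.0376]);LYAW,LP=173.67,20.02
# tool->tube mid offset, fixed at grasp
MT=toolR(LYAW,LP).T@(MID-LAY); MT[1]=0
JAR=np.array([.495,-.290,0])
def tcp_mouth(M,yaw,pt):
    R=toolR(yaw,pt);return M-R@(MT+[.07,0,0]),R
E
python3 - <<'E'
from h import *
p,C,s=cur();print(p,pitch(),s["grip_width"],s["ft_force"],MT)
M=JAR+[0,0,.20]-.012*axis(155,0)
T,R=tcp_mouth(M,155,20);go(T,R,"hover");print(T)
c=capture("scene");i=c["img"]
u=proj(c,p)[0];print(u)
x0,y0=int(max(0,min(460,u[0]-50))),int(max(0,u[1]-50))
cv2.imwrite("pics/s1.png",cv2.resize(i[y0:y0+100,x0:x0+100],(560,560),interpolation=cv2.INTER_CUBIC))
E
```

```text
[0.51573798 0.24302335 0.25493956] (np.float64(173.66206709156853), np.float64(19.919426918711157)) 0.024514506178550256 [-0.4641128   0.41337331 -1.99205009] [ 0.01353125  0.         -0.01891029]
hover turn(tool,deg) [-6.21  0.06 17.54] shift in NEW axes mm [-307.6 -491.8   -4.2] in OLD [-145.3 -559.1   53.5] t 6.725
[ 0.57115342 -0.32551092  0.15366077]
[241.92872991 135.38094289]
```

View pics/s1.png

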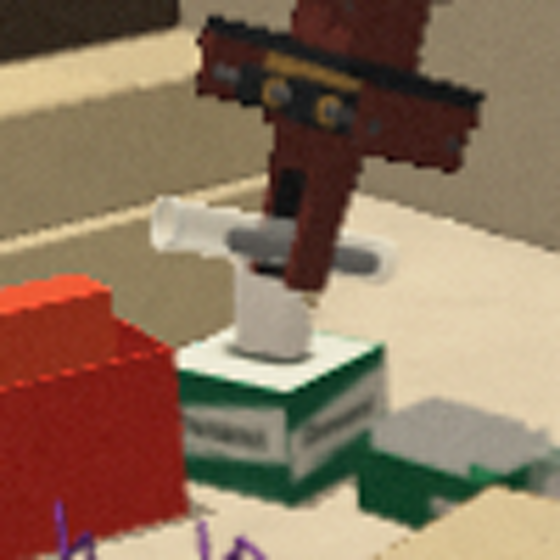

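The tube is held: rods show as dark grey, with the nose at about (228,235) and the mouth at (165,225) in the crop. Moving over the box.

>>> step_arm(
  series=[
    {"dx": -0.0039,"dy": -0.02,"dz": -0.0015,"wx": 0,"wy": 0,"wz": 0,"fingers": 0.015},
    {"dx": -0.0079,"dy": -0.0399,"dz": -0.003,"wx": 0,"wy": 0,"wz": 0,"fingers": 0.015},
    {"dx": -0.0079,"dy": -0.0399,"dz": -0.003,"wx": 0,"wy": 0,"wz": 0,"fingers": 0.015},
    {"dx": -0.0079,"dy": -0.0399,"dz": -0.003,"wx": 0,"wy": 0,"wz": 0,"fingers": 0.015},
    {"dx": -0.0079,"dy": -0.0399,"dz": -0.003,"wx": 0,"wy": 0,"wz": 0,"fingers": 0.015},
    {"dx": -0.0079,"dy": -0.0399,"dz": -0.003,"wx": 0,"wy": 0,"wz": 0,"fingers": 0.015},
    {"dx": -0.0079,"dy": -0.0399,"dz": -0.003,"wx": 0,"wy": 0,"wz": 0,"fingers": 0.015},
    {"dx": -0.0079,"dy": -0.0399,"dz": -0.003,"wx": 0,"wy": 0,"wz": 0,"fingers": 0.015},
    {"dx": -0.0079,"dy": -0.0399,"dz": -0.003,"wx": 0,"wy": 0,"wz": 0,"fingers": 0.015},
    {"dx": -0.0079,"dy": -0.0399,"dz": -0.003,"wx": 0,"wy": 0,"wz": 0,"fingers": 0.015},
    {"dx": -0.0079,"dy": -0.0399,"dz": -0.003,"wx": 0,"wy": 0,"wz": 0,"fingers": 0.015},
    {"dx": -0.0079,"dy": -0.0399,"dz": -0.003,"wx": 0,"wy": 0,"wz": 0,"fingers": 0.015},
    {"dx": -0.0079,"dy": -0.0399,"dz": -0.003,"wx": 0,"wy": 0,"wz": 0,"fingers": 0.015},
    {"dx": -0.0079,"dy": -0.0399,"dz": -0.003,"wx": 0,"wy": 0,"wz": 0,"fingers": 0.015},
    {"dx": -0.0039,"dy": -0.02,"dz": -0.0015,"wx": 0,"wy": 0,"wz": 0,"fingers": 0.015},
    {"dx": 0,"dy": 0,"dz": 0,"wx": -2.07,"wy": 0,"wz": 5.85,"fingers": 0.015},
    {"dx": 0,"dy": 0,"dz": 0,"wx": -2.07,"wy": 0,"wz": 5.85,"fingers": 0.015},
    {"dx": 0,"dy": 0,"dz": 0,"wx": -2.07,"wy": 0,"wz": 5.85,"fingers": 0.015},
    {"dx": 0,"dy": 0,"dz": 0,"wx": 0,"wy": 0,"wz": 0,"fingers": 0.015},
  ],
)

```text
time: 9.15
eef_pos: [0.5696, -0.3262, 0.2537]
ee_rot: [0.214, 0.961, 0.037, -0.171]
ft_force: [0.8, -0.3, -2.4]
grip_width: 0.0246
gripper_force: 34.0
```

```bash
python3 - <<'E'
from h import *
p,C,s=cur();print(p,pitch(),s["grip_width"],s["ft_force"],s["q"].round(2))
for z,pt in((.12,20),(.072,20),(.072,0),(.072,-10)):
    M=JAR+[0,0,z]-.012*axis(155,0)
    T,R=tcp_mouth(M,155,pt);go(T,R,f"{z} {pt}");print(T)
E
```

```text
[ 0.56962017 -0.32617269  0.25374618] (np.float64(154.90665935342514), np.float64(20.118404219980537)) 0.02462366221538717 [ 0.75116815 -0.33464062 -2.44145102] [ 0.25  0.7   0.37  1.14 -0.19  1.68  1.73]
0.12 20 turn(tool,deg) [-0.11 -0.12 -0.09] shift in NEW axes mm [-62.6   1.2 168.8] in OLD [-63.    1.7 168.7] t 9.15
[ 0.57115342 -0.32551092  0.07366077]
0.072 20 turn(tool,deg) [-0.11 -0.12 -0.09] shift in NEW axes mm [-79.1   1.2 214. ] in OLD [-79.5   1.8 213.8] t 9.15
[ 0.57115342 -0.32551092  0.02566077]
0.072 0 turn(tool,deg) [ -0.12 -20.12  -0.07] shift in NEW axes mm [-12.6   1.2 200.7] in OLD [-80.9   1.7 184.1] t 9.15
[ 0.58158072 -0.33037325  0.05308971]
0.072 -10 turn(tool,deg) [ -0.13 -30.12  -0.06] shift in NEW axes mm [ 17.9   1.2 185.6] in OLD [-77.7   1.7 169.5] t 9.15
[ 0.58340667 -0.33122471  0.06788205]
```

>>> step_arm(
  series=[
    {"dx": 0,"dy": 0,"dz": 0,"wx": 0,"wy": -5,"wz": 0,"fingers": 0.015},
    {"dx": 0,"dy": 0,"dz": 0,"wx": 0,"wy": -5,"wz": 0,"fingers": 0.015},
    {"dx": 0,"dy": 0,"dz": 0,"wx": 0,"wy": -5,"wz": 0,"fingers": 0.015},
    {"dx": 0,"dy": 0,"dz": 0,"wx": 0,"wy": -5,"wz": 0,"fingers": 0.015},
    {"dx": -0.001,"dy": 0,"dz": 0.01,"wx": 0,"wy": 0,"wz": 0,"fingers": 0.015},
    {"dx": -0.0013,"dy": 0.0001,"dz": 0.02,"wx": 0,"wy": 0,"wz": 0,"fingers": 0.015},
    {"dx": -0.0013,"dy": 0.0001,"dz": 0.02,"wx": 0,"wy": 0,"wz": 0,"fingers": 0.015},
    {"dx": -0.0013,"dy": 0.0001,"dz": 0.02,"wx": 0,"wy": 0,"wz": 0,"fingers": 0.015},
    {"dx": -0.0013,"dy": 0.0001,"dz": 0.02,"wx": 0,"wy": 0,"wz": 0,"fingers": 0.015},
    {"dx": -0.0013,"dy": 0.0001,"dz": 0.02,"wx": 0,"wy": 0,"wz": 0,"fingers": 0.015},
    {"dx": -0.0013,"dy": 0.0001,"dz": 0.02,"wx": 0,"wy": 0,"wz": 0,"fingers": 0.015},
    {"dx": -0.0013,"dy": 0.0001,"dz": 0.02,"wx": 0,"wy": 0,"wz": 0,"fingers": 0.015},
    {"dx": -0.0013,"dy": 0.0001,"dz": 0.02,"wx": 0,"wy": 0,"wz": 0,"fingers": 0.015},
    {"dx": -0.0013,"dy": 0.0001,"dz": 0.015,"wx": 0,"wy": 0,"wz": 0,"fingers": 0.015},
    {"dx": 0,"dy": 0,"dz": 0,"wx": 0,"wy": 0,"wz": 0,"fingers": 0.015},
  ],
)

```text
time: 11.02
eef_pos: [0.5814, -0.33, 0.0677]
ee_rot: [0.217, 0.976, -0.001, -0.002]
ft_force: [0.9, -0.4, -1.0]
grip_width: 0.0243
gripper_force: 34.0
```

```bash
python3 - <<'E'
from h import *
p,C,s=cur();print(p,pitch(),s["grip_width"],s["ft_force"],s["q"].round(2))
M=JAR+[0,0,.075]-.012*axis(155,0)
for pt in(0,-10):
    T,R=tcp_mouth(M,155,pt);go(T,R,f"{pt}")
c=capture("scene")
u=proj(c,M)[0];print(u,proj(c,JAR+[0,0,.042]))
x0,y0=int(u[0]-40),int(u[1]-50)
print(x0,y0);cv2.imwrite("pics/s2.png",cv2.resize(c["img"][y0:y0+90,x0:x0+90],(588,588),interpolation=cv2.INTER_CUBIC))
E
```

```text
[ 0.58143003 -0.3300043   0.06768234] (np.float64(154.9916948648087), np.float64(0.17639986243994493)) 0.024263967736107842 [ 0.88157149 -0.40356631 -0.96542958] [ 0.23  0.65  0.31  1.64 -0.24  0.89  1.77]
0 turn(tool,deg) [-0.12 -0.18 -0.01] shift in NEW axes mm [-0.3 -0.3 11.6] in OLD [-0.3 -0.2 11.6] t 11.025
-10 turn(tool,deg) [ -0.12 -10.18   0.  ] shift in NEW axes mm [-2.8 -0.3 -2.8] in OLD [-2.3 -0.3 -3.2] t 11.025
[385.71208877 261.78298058] [[379.86118017 274.44194566]]
345 211
```

View pics/s2.png

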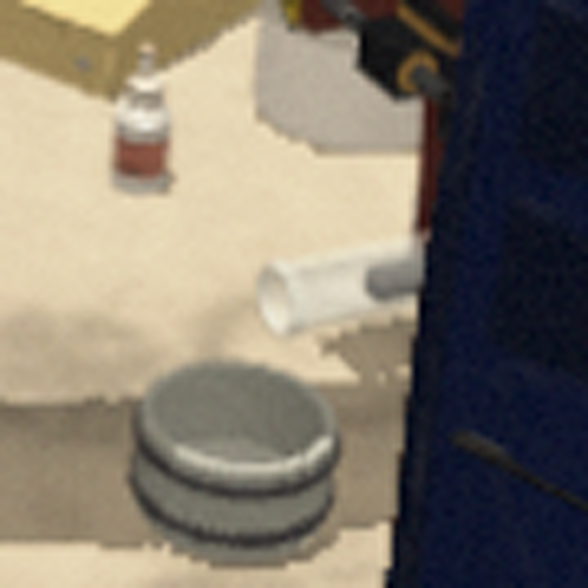

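Profile view is good: mouth at crop (275,302), first rod's nose at (370,280), jar rim centre at (237,418). Tilting to about −10°, and setting up a brightness profile along the tube.

>>> step_arm(
  series=[
    {"dx": -0.0003,"dy": 0,"dz": 0,"wx": 0,"wy": -1,"wz": 0,"fingers": 0.015},
    {"dx": -0.0003,"dy": 0,"dz": 0,"wx": 0,"wy": -1,"wz": 0,"fingers": 0.015},
    {"dx": -0.0003,"dy": 0,"dz": 0,"wx": 0,"wy": -1,"wz": 0,"fingers": 0.015},
    {"dx": -0.0003,"dy": 0,"dz": 0,"wx": 0,"wy": -1,"wz": 0,"fingers": 0.015},
    {"dx": -0.0003,"dy": 0,"dz": 0,"wx": 0,"wy": -1,"wz": 0,"fingers": 0.015},
    {"dx": -0.0003,"dy": 0,"dz": 0,"wx": 0,"wy": -1,"wz": 0,"fingers": 0.015},
    {"dx": -0.0003,"dy": 0,"dz": 0,"wx": 0,"wy": -1,"wz": 0,"fingers": 0.015},
    {"dx": -0.0003,"dy": 0,"dz": 0,"wx": 0,"wy": -1,"wz": 0,"fingers": 0.015},
    {"dx": -0.0003,"dy": 0,"dz": -0.0015,"wx": 0,"wy": -1,"wz": 0,"fingers": 0.015},
    {"dx": -0.0002,"dy": 0,"dz": -0.0007,"wx": 0,"wy": -0.5,"wz": 0,"fingers": 0.015},
    {"dx": 0,"dy": 0,"dz": 0,"wx": 0,"wy": 0,"wz": 0,"fingers": 0.015},
  ],
)

```text
time: 12.45
eef_pos: [0.5844, -0.3314, 0.0717]
ee_rot: [0.216, 0.973, -0.019, 0.08]
ft_force: [0.6, -0.5, -1.7]
grip_width: 0.0245
gripper_force: 34.0
```

```bash
cat >> h.py <<'E'
def look(save=None):
    p,C,s=cur();c=capture("scene");g=cv2.cvtColor(c["img"],cv2.COLOR_BGR2GRAY)
    M=p+C@(MT+[.07,0,0])
    ss=np.arange(-46,26,2)
    X=np.array([M+C[:,0]*k*1e-3 for k in ss]);px=proj(c,X)
    n=np.array([-(px[-1]-px[0])[1],(px[-1]-px[0])[0]]);n/=np.linalg.norm(n)
    v=np.mean([cv2.remap(g,(px[:,0]+n[0]*o).astype(np.float32),(px[:,1]+n[1]*o).astype(np.float32),cv2.INTER_LINEAR).ravel() for o in(-1,0,1)],0)
    print("t",s["time"],"M",M.round(4),"pitch",round(pitch()[1],2),"mouthpx",proj(c,M)[0].round(1))
    print(" ".join(f"{k}:{int(x)}" for k,x in zip(ss,v)))
    if save:
        u=proj(c,M)[0];x0,y0=int(u[0]-40),int(u[1]-50);print(x0,y0)
        cv2.imwrite(save,cv2.resize(c["img"][y0:y0+90,x0:x0+90],(588,588),interpolation=cv2.INTER_CUBIC))
E
python3 -c "
from h import *
look('pics/s3.png')"
```

```text
t 12.45 M [ 0.5069 -0.2953  0.0766] pitch -9.46 mouthpx [386.1 261.1]
-46:125 -44:124 -42:124 -40:131 -38:178 -36:217 -34:220 -32:219 -30:219 -28:218 -26:218 -24:217 -22:219 -20:221 -18:222 -16:221 -14:223 -12:223 -10:223 -8:220 -6:217 -4:223 -2:227 0:225 2:209 4:202 6:203 8:203 10:203 12:201 14:197 16:193 18:187 20:179 22:174 24:169
346 211
```

View pics/s3.png

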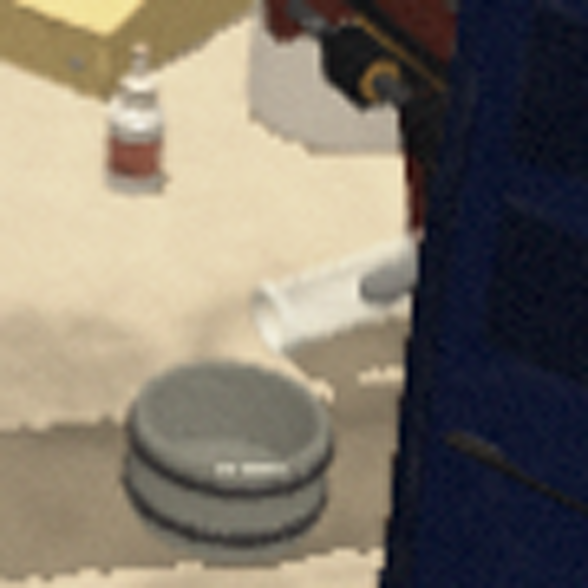

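The nose reads 38 mm inside the rim, matching the spec. Tilting in small steps from here.

>>> step_arm(
  series=[
    {"dx": -0.0002,"dy": 0,"dz": -0.0007,"wx": 0,"wy": -0.5,"wz": 0,"fingers": 0.015},
    {"dx": -0.0002,"dy": 0,"dz": -0.0007,"wx": 0,"wy": -0.5,"wz": 0,"fingers": 0.015},
    {"dx": -0.0002,"dy": 0,"dz": -0.0007,"wx": 0,"wy": -0.5,"wz": 0,"fingers": 0.015},
    {"dx": 0,"dy": 0,"dz": 0,"wx": 0,"wy": 0,"wz": 0,"fingers": 0.015},
    {"dx": 0,"dy": 0,"dz": 0,"wx": 0,"wy": 0,"wz": 0,"fingers": 0.015},
  ],
)

```text
time: 13.12
eef_pos: [0.5846, -0.3315, 0.0738]
ee_rot: [0.215, 0.972, -0.022, 0.093]
ft_force: [0.2, -0.3, -1.8]
grip_width: 0.0245
gripper_force: 34.0
```

```bash
python3 -c "
from h import *
look()"
```

```text
t 13.125 M [ 0.5071 -0.2954  0.0765] pitch -10.95 mouthpx [386.2 261.1]
-46:126 -44:123 -42:123 -40:141 -38:194 -36:220 -34:222 -32:221 -30:221 -28:219 -26:219 -24:219 -22:220 -20:221 -18:220 -16:222 -14:223 -12:223 -10:223 -8:220 -6:217 -4:224 -2:228 0:223 2:207 4:202 6:203 8:203 10:204 12:203 14:200 16:193 18:187 20:179 22:171 24:168
```

>>> step_arm(
  series=[
    {"dx": -0.0002,"dy": 0,"dz": -0.0007,"wx": 0,"wy": -0.5,"wz": 0,"fingers": 0.015},
    {"dx": 0,"dy": 0,"dz": 0,"wx": 0,"wy": 0,"wz": 0,"fingers": 0.015},
    {"dx": -0.0002,"dy": 0,"dz": -0.0007,"wx": 0,"wy": -0.5,"wz": 0,"fingers": 0.015},
    {"dx": 0,"dy": 0,"dz": 0,"wx": 0,"wy": 0,"wz": 0,"fingers": 0.015},
  ],
)

```text
time: 13.68
eef_pos: [0.5846, -0.3316, 0.0752]
ee_rot: [0.215, 0.971, -0.024, 0.101]
ft_force: [0.2, 0.2, -1.3]
grip_width: 0.0244
gripper_force: 34.0
```

```bash
python3 -c "
from h import *
look()"
```

```text
t 13.675 M [ 0.507  -0.2954  0.0764] pitch -11.95 mouthpx [386.2 261.1]
-46:127 -44:124 -42:127 -40:140 -38:193 -36:221 -34:223 -32:222 -30:221 -28:220 -26:220 -24:219 -22:220 -20:222 -18:222 -16:222 -14:223 -12:224 -10:225 -8:221 -6:216 -4:224 -2:228 0:223 2:205 4:201 6:205 8:205 10:205 12:202 14:199 16:194 18:188 20:178 22:169 24:164
```

>>> step_arm(
  series=[
    {"dx": -0.0002,"dy": 0,"dz": -0.0007,"wx": 0,"wy": -0.5,"wz": 0,"fingers": 0.015},
    {"dx": 0,"dy": 0,"dz": 0,"wx": 0,"wy": 0,"wz": 0,"fingers": 0.015},
    {"dx": -0.0002,"dy": 0,"dz": -0.0007,"wx": 0,"wy": -0.5,"wz": 0,"fingers": 0.015},
    {"dx": 0,"dy": 0,"dz": 0,"wx": 0,"wy": 0,"wz": 0,"fingers": 0.015},
  ],
)

```text
time: 14.22
eef_pos: [0.5847, -0.3316, 0.0767]
ee_rot: [0.215, 0.97, -0.025, 0.11]
ft_force: [-0.8, 0.2, -1.7]
grip_width: 0.0247
gripper_force: 34.0
```

```bash
python3 -c "
from h import *
look()"
```

```text
t 14.225 M [ 0.5071 -0.2954  0.0764] pitch -12.96 mouthpx [386.2 261.1]
-46:126 -44:124 -42:126 -40:137 -38:188 -36:221 -34:224 -32:223 -30:221 -28:221 -26:220 -24:220 -22:221 -20:222 -18:221 -16:223 -14:223 -12:224 -10:224 -8:222 -6:218 -4:225 -2:229 0:223 2:205 4:203 6:206 8:205 10:205 12:204 14:200 16:194 18:188 20:177 22:168 24:164
```

>>> step_arm(
  series=[
    {"dx": -0.0002,"dy": 0,"dz": -0.0007,"wx": 0,"wy": -0.5,"wz": 0,"fingers": 0.015},
    {"dx": 0,"dy": 0,"dz": 0,"wx": 0,"wy": 0,"wz": 0,"fingers": 0.015},
    {"dx": -0.0002,"dy": 0,"dz": -0.0007,"wx": 0,"wy": -0.5,"wz": 0,"fingers": 0.015},
    {"dx": 0,"dy": 0,"dz": 0,"wx": 0,"wy": 0,"wz": 0,"fingers": 0.015},
  ],
)

```text
time: 14.78
eef_pos: [0.5848, -0.3316, 0.0781]
ee_rot: [0.215, 0.969, -0.027, 0.118]
ft_force: [0.1, -0.0, -1.4]
grip_width: 0.0243
gripper_force: 34.0
```

```bash
python3 -c "
from h import *
look()"
```

```text
t 14.775 M [ 0.5072 -0.2954  0.0763] pitch -13.95 mouthpx [386.2 261.1]
-46:127 -44:125 -42:128 -40:144 -38:193 -36:222 -34:223 -32:223 -30:222 -28:222 -26:221 -24:220 -22:220 -20:222 -18:222 -16:223 -14:224 -12:225 -10:225 -8:223 -6:217 -4:224 -2:230 0:220 2:205 4:206 6:205 8:206 10:205 12:204 14:201 16:195 18:187 20:176 22:167 24:161
```

>>> step_arm(
  series=[
    {"dx": -0.0002,"dy": 0,"dz": -0.0007,"wx": 0,"wy": -0.5,"wz": 0,"fingers": 0.015},
    {"dx": 0,"dy": 0,"dz": 0,"wx": 0,"wy": 0,"wz": 0,"fingers": 0.015},
    {"dx": -0.0002,"dy": 0,"dz": -0.0007,"wx": 0,"wy": -0.5,"wz": 0,"fingers": 0.015},
    {"dx": 0,"dy": 0,"dz": 0,"wx": 0,"wy": 0,"wz": 0,"fingers": 0.015},
  ],
)

```text
time: 15.32
eef_pos: [0.5848, -0.3316, 0.0796]
ee_rot: [0.215, 0.968, -0.029, 0.127]
ft_force: [-0.5, 0.7, -1.8]
grip_width: 0.0245
gripper_force: 34.0
```

```bash
python3 -c "
from h import *
look()"
```

```text
t 15.325 M [ 0.5073 -0.2954  0.0763] pitch -14.95 mouthpx [386.3 261.1]
-46:127 -44:126 -42:126 -40:148 -38:203 -36:224 -34:225 -32:225 -30:223 -28:222 -26:222 -24:222 -22:220 -20:221 -18:222 -16:222 -14:223 -12:224 -10:225 -8:224 -6:218 -4:225 -2:230 0:221 2:205 4:206 6:205 8:205 10:206 12:204 14:201 16:195 18:186 20:175 22:167 24:159
```

>>> step_arm(
  series=[
    {"dx": -0.0002,"dy": 0,"dz": -0.0007,"wx": 0,"wy": -0.5,"wz": 0,"fingers": 0.015},
    {"dx": 0,"dy": 0,"dz": 0,"wx": 0,"wy": 0,"wz": 0,"fingers": 0.015},
    {"dx": -0.0002,"dy": 0,"dz": -0.0007,"wx": 0,"wy": -0.5,"wz": 0,"fingers": 0.015},
    {"dx": 0,"dy": 0,"dz": 0,"wx": 0,"wy": 0,"wz": 0,"fingers": 0.015},
  ],
)

```text
time: 15.88
eef_pos: [0.5848, -0.3316, 0.0811]
ee_rot: [0.214, 0.967, -0.031, 0.135]
ft_force: [-0.3, -0.4, -1.7]
grip_width: 0.0244
gripper_force: 34.0
```

```bash
python3 -c "
from h import *
look()"
```

```text
t 15.875 M [ 0.5073 -0.2955  0.0763] pitch -15.96 mouthpx [386.3 261.1]
-46:127 -44:128 -42:129 -40:145 -38:200 -36:224 -34:225 -32:224 -30:224 -28:224 -26:222 -24:221 -22:220 -20:221 -18:222 -16:224 -14:224 -12:225 -10:225 -8:225 -6:219 -4:225 -2:230 0:222 2:204 4:205 6:206 8:206 10:206 12:205 14:202 16:196 18:186 20:175 22:165 24:157
```

>>> step_arm(
  series=[
    {"dx": -0.0002,"dy": 0,"dz": -0.0007,"wx": 0,"wy": -0.5,"wz": 0,"fingers": 0.015},
    {"dx": 0,"dy": 0,"dz": 0,"wx": 0,"wy": 0,"wz": 0,"fingers": 0.015},
    {"dx": -0.0002,"dy": 0,"dz": -0.0007,"wx": 0,"wy": -0.5,"wz": 0,"fingers": 0.015},
    {"dx": 0,"dy": 0,"dz": 0,"wx": 0,"wy": 0,"wz": 0,"fingers": 0.015},
  ],
)

```text
time: 16.42
eef_pos: [0.5848, -0.3316, 0.0825]
ee_rot: [0.214, 0.966, -0.033, 0.144]
ft_force: [0.0, 0.4, -2.2]
grip_width: 0.0244
gripper_force: 34.0
```

```bash
python3 -c "
from h import *
look()"
```

```text
t 16.425 M [ 0.5074 -0.2955  0.0762] pitch -16.95 mouthpx [386.3 261.2]
-46:127 -44:126 -42:128 -40:142 -38:196 -36:224 -34:226 -32:225 -30:225 -28:223 -26:222 -24:221 -22:221 -20:222 -18:222 -16:223 -14:224 -12:225 -10:226 -8:226 -6:220 -4:227 -2:230 0:219 2:207 4:206 6:206 8:204 10:208 12:207 14:204 16:198 18:184 20:172 22:163 24:154
```

>>> step_arm(
  series=[
    {"dx": -0.0002,"dy": 0,"dz": -0.0007,"wx": 0,"wy": -0.5,"wz": 0,"fingers": 0.015},
    {"dx": 0,"dy": 0,"dz": 0,"wx": 0,"wy": 0,"wz": 0,"fingers": 0.015},
    {"dx": -0.0002,"dy": 0,"dz": -0.0007,"wx": 0,"wy": -0.5,"wz": 0,"fingers": 0.015},
    {"dx": 0,"dy": 0,"dz": 0,"wx": 0,"wy": 0,"wz": 0,"fingers": 0.015},
  ],
)

```text
time: 16.98
eef_pos: [0.5848, -0.3316, 0.0839]
ee_rot: [0.214, 0.964, -0.035, 0.152]
ft_force: [0.1, 0.0, -1.7]
grip_width: 0.0245
gripper_force: 34.0
```

```bash
python3 -c "
from h import *
look()"
```

```text
t 16.975 M [ 0.5075 -0.2955  0.0762] pitch -17.95 mouthpx [386.3 261.2]
-46:128 -44:127 -42:128 -40:141 -38:192 -36:223 -34:226 -32:226 -30:225 -28:224 -26:223 -24:222 -22:220 -20:221 -18:223 -16:223 -14:224 -12:225 -10:226 -8:225 -6:222 -4:228 -2:230 0:219 2:208 4:208 6:206 8:203 10:199 12:203 14:201 16:195 18:183 20:171 22:160 24:153
```

>>> step_arm(
  series=[
    {"dx": -0.0002,"dy": 0,"dz": -0.0007,"wx": 0,"wy": -0.5,"wz": 0,"fingers": 0.015},
    {"dx": 0,"dy": 0,"dz": 0,"wx": 0,"wy": 0,"wz": 0,"fingers": 0.015},
    {"dx": -0.0002,"dy": 0,"dz": -0.0007,"wx": 0,"wy": -0.5,"wz": 0,"fingers": 0.015},
    {"dx": 0,"dy": 0,"dz": 0,"wx": 0,"wy": 0,"wz": 0,"fingers": 0.015},
  ],
)

```text
time: 17.52
eef_pos: [0.5847, -0.3316, 0.0854]
ee_rot: [0.213, 0.963, -0.037, 0.161]
ft_force: [-0.1, 0.0, -1.0]
grip_width: 0.0247
gripper_force: 34.0
```

```bash
python3 -c "
from h import *
look()"
```

```text
t 17.525 M [ 0.5076 -0.2956  0.0762] pitch -18.96 mouthpx [386.4 261.2]
-46:129 -44:128 -42:127 -40:136 -38:183 -36:223 -34:228 -32:227 -30:225 -28:224 -26:224 -24:223 -22:221 -20:222 -18:223 -16:223 -14:224 -12:225 -10:227 -8:226 -6:222 -4:227 -2:230 0:219 2:206 4:208 6:206 8:202 10:198 12:202 14:203 16:194 18:183 20:171 22:160 24:150
```

>>> step_arm(
  series=[
    {"dx": -0.0002,"dy": 0,"dz": -0.0007,"wx": 0,"wy": -0.5,"wz": 0,"fingers": 0.015},
    {"dx": 0,"dy": 0,"dz": 0,"wx": 0,"wy": 0,"wz": 0,"fingers": 0.015},
    {"dx": -0.0002,"dy": 0,"dz": -0.0007,"wx": 0,"wy": -0.5,"wz": 0,"fingers": 0.015},
    {"dx": 0,"dy": 0,"dz": 0,"wx": 0,"wy": 0,"wz": 0,"fingers": 0.015},
  ],
)

```text
time: 18.08
eef_pos: [0.5846, -0.3315, 0.0868]
ee_rot: [0.213, 0.962, -0.038, 0.169]
ft_force: [-0.5, -0.0, -2.8]
grip_width: 0.0248
gripper_force: 34.0
```

```bash
python3 -c "
from h import *
look()"
```

```text
t 18.075 M [ 0.5076 -0.2956  0.0761] pitch -19.95 mouthpx [386.4 261.2]
-46:129 -44:128 -42:127 -40:133 -38:166 -36:210 -34:226 -32:228 -30:226 -28:225 -26:225 -24:223 -22:222 -20:223 -18:224 -16:224 -14:225 -12:225 -10:227 -8:227 -6:225 -4:228 -2:229 0:213 2:204 4:207 6:206 8:202 10:197 12:192 14:197 16:194 18:183 20:169 22:157 24:148
```

The edge may have just started to creep (about 1 mm). Holding to see.

>>> step_arm(
  series=[
    {"dx": 0,"dy": 0,"dz": 0,"wx": 0,"wy": 0,"wz": 0,"fingers": 0.015},
  ],
)

```text
time: 18.25
eef_pos: [0.5848, -0.3316, 0.0869]
ee_rot: [0.213, 0.962, -0.038, 0.169]
ft_force: [0.3, -0.2, -1.7]
grip_width: 0.0241
gripper_force: 34.0
```

```bash
python3 -c "
from h import *
look()"
```

```text
t 18.25 M [ 0.5078 -0.2957  0.0761] pitch -19.96 mouthpx [386.5 261.1]
-46:130 -44:128 -42:126 -40:130 -38:166 -36:211 -34:227 -32:227 -30:226 -28:226 -26:224 -24:223 -22:223 -20:223 -18:223 -16:224 -14:225 -12:226 -10:227 -8:226 -6:223 -4:226 -2:228 0:212 2:203 4:208 6:206 8:202 10:196 12:191 14:195 16:193 18:184 20:171 22:159 24:149
```

>>> step_arm(
  series=[
    {"dx": -0.0002,"dy": 0,"dz": -0.0007,"wx": 0,"wy": -0.5,"wz": 0,"fingers": 0.015},
    {"dx": 0,"dy": 0,"dz": 0,"wx": 0,"wy": 0,"wz": 0,"fingers": 0.015},
  ],
)

```text
time: 18.55
eef_pos: [0.5846, -0.3315, 0.0876]
ee_rot: [0.213, 0.961, -0.039, 0.173]
ft_force: [0.3, 0.1, -0.9]
grip_width: 0.0247
gripper_force: 34.0
```

```bash
python3 -c "
from h import *
look()"
```

```text
t 18.55 M [ 0.5076 -0.2957  0.0761] pitch -20.45 mouthpx [386.4 261.2]
-46:131 -44:130 -42:128 -40:126 -38:137 -36:186 -34:223 -32:228 -30:227 -28:225 -26:225 -24:223 -22:222 -20:223 -18:224 -16:224 -14:224 -12:226 -10:227 -8:227 -6:225 -4:229 -2:228 0:213 2:204 4:209 6:206 8:202 10:195 12:186 14:189 16:192 18:181 20:168 22:157 24:146
```

Sliding has begun (edge at −36.5). Holding briefly.

>>> step_arm(
  series=[
    {"dx": 0,"dy": 0,"dz": 0,"wx": 0,"wy": 0,"wz": 0,"fingers": 0.015},
  ],
)

```text
time: 18.73
eef_pos: [0.5848, -0.3315, 0.0876]
ee_rot: [0.213, 0.961, -0.039, 0.173]
ft_force: [-0.0, -0.4, -1.8]
grip_width: 0.0243
gripper_force: 34.0
```

```bash
python3 -c "
from h import *
look()"
```

```text
t 18.725 M [ 0.5078 -0.2957  0.0761] pitch -20.45 mouthpx [386.5 261.2]
-46:131 -44:132 -42:131 -40:128 -38:130 -36:149 -34:196 -32:223 -30:226 -28:225 -26:225 -24:224 -22:222 -20:222 -18:223 -16:224 -14:225 -12:223 -10:226 -8:227 -6:224 -4:226 -2:227 0:212 2:203 4:208 6:206 8:201 10:196 12:187 14:189 16:194 18:183 20:169 22:158 24:148
```

>>> step_arm(
  series=[
    {"dx": 0,"dy": 0,"dz": 0,"wx": 0,"wy": 0,"wz": 0,"fingers": 0.015},
    {"dx": 0,"dy": 0,"dz": 0,"wx": 0,"wy": 0,"wz": 0,"fingers": 0.015},
  ],
)

```text
time: 19.02
eef_pos: [0.5848, -0.3315, 0.0875]
ee_rot: [0.213, 0.961, -0.039, 0.173]
ft_force: [-0.7, -0.9, -2.1]
grip_width: 0.0249
gripper_force: 34.0
```

```bash
python3 -c "
from h import *
look()"
```

```text
t 19.025 M [ 0.5078 -0.2957  0.0761] pitch -20.45 mouthpx [386.5 261.2]
-46:131 -44:129 -42:130 -40:127 -38:128 -36:134 -34:174 -32:218 -30:227 -28:226 -26:224 -24:223 -22:222 -20:223 -18:223 -16:225 -14:225 -12:227 -10:228 -8:227 -6:224 -4:227 -2:227 0:212 2:203 4:208 6:206 8:201 10:195 12:187 14:190 16:195 18:181 20:167 22:156 24:146
```

>>> step_arm(
  series=[
    {"dx": -0.0001,"dy": 0,"dz": -0.0004,"wx": 0,"wy": -0.3,"wz": 0,"fingers": 0.015},
    {"dx": 0,"dy": 0,"dz": 0,"wx": 0,"wy": 0,"wz": 0,"fingers": 0.015},
  ],
)

```text
time: 19.32
eef_pos: [0.5846, -0.3315, 0.088]
ee_rot: [0.213, 0.96, -0.04, 0.176]
ft_force: [-0.9, 0.1, -2.1]
grip_width: 0.0245
gripper_force: 34.0
```

```bash
python3 -c "
from h import *
look()"
```

```text
t 19.325 M [ 0.5077 -0.2956  0.076 ] pitch -20.75 mouthpx [386.4 261.2]
-46:131 -44:130 -42:129 -40:130 -38:129 -36:129 -34:149 -32:200 -30:225 -28:226 -26:224 -24:223 -22:222 -20:222 -18:223 -16:223 -14:224 -12:226 -10:228 -8:227 -6:225 -4:228 -2:228 0:211 2:204 4:209 6:206 8:202 10:195 12:186 14:188 16:193 18:182 20:167 22:155 24:147
```

>>> step_arm(
  series=[
    {"dx": -0.0001,"dy": 0,"dz": -0.0004,"wx": 0,"wy": -0.3,"wz": 0,"fingers": 0.015},
    {"dx": 0,"dy": 0,"dz": 0,"wx": 0,"wy": 0,"wz": 0,"fingers": 0.015},
    {"dx": 0,"dy": 0,"dz": 0,"wx": 0,"wy": 0,"wz": 0,"fingers": 0.015},
  ],
)

```text
time: 19.75
eef_pos: [0.5847, -0.3315, 0.0884]
ee_rot: [0.213, 0.96, -0.041, 0.178]
ft_force: [0.3, 0.2, -1.0]
grip_width: 0.0248
gripper_force: 34.0
```

```bash
python3 -c "
from h import *
look()"
```

```text
t 19.75 M [ 0.5079 -0.2957  0.0761] pitch -21.06 mouthpx [386.5 261.2]
-46:130 -44:130 -42:130 -40:131 -38:131 -36:130 -34:131 -32:129 -30:127 -28:127 -26:129 -24:143 -22:193 -20:221 -18:224 -16:225 -14:225 -12:225 -10:227 -8:228 -6:226 -4:228 -2:229 0:214 2:205 4:209 6:205 8:201 10:195 12:188 14:188 16:192 18:181 20:168 22:157 24:147
```

Moving at about 45 mm/s from −23: let it run briefly, then raise 4.5°.

>>> step_arm(
  series=[
    {"dx": 0,"dy": 0,"dz": 0,"wx": 0,"wy": 0,"wz": 0,"fingers": 0.015},
    {"dx": 0.0003,"dy": 0,"dz": 0.0015,"wx": 0,"wy": 1,"wz": 0,"fingers": 0.015},
    {"dx": 0.0012,"dy": 0,"dz": 0.0051,"wx": 0,"wy": 3.5,"wz": 0,"fingers": 0.015},
    {"dx": 0,"dy": 0,"dz": 0,"wx": 0,"wy": 0,"wz": 0,"fingers": 0.015},
    {"dx": 0,"dy": 0,"dz": 0,"wx": 0,"wy": 0,"wz": 0,"fingers": 0.015},
    {"dx": 0,"dy": 0,"dz": 0,"wx": 0,"wy": 0,"wz": 0,"fingers": 0.015},
  ],
)

```text
time: 20.55
eef_pos: [0.5851, -0.3318, 0.0816]
ee_rot: [0.214, 0.966, -0.032, 0.14]
ft_force: [-0.4, -0.3, -1.5]
grip_width: 0.025
gripper_force: 34.0
```

```bash
python3 -c "
from h import *
look('pics/s4.png')"
```

```text
t 20.55 M [ 0.5077 -0.2957  0.0759] pitch -16.57 mouthpx [386.4 261.3]
-46:130 -44:129 -42:131 -40:129 -38:128 -36:127 -34:127 -32:137 -30:154 -28:141 -26:130 -24:128 -22:129 -20:128 -18:128 -16:127 -14:128 -12:141 -10:162 -8:166 -6:120 -4:66 -2:52 0:64 2:129 4:188 6:204 8:201 10:207 12:206 14:201 16:195 18:185 20:174 22:163 24:155
346 211
```

View pics/s4.png

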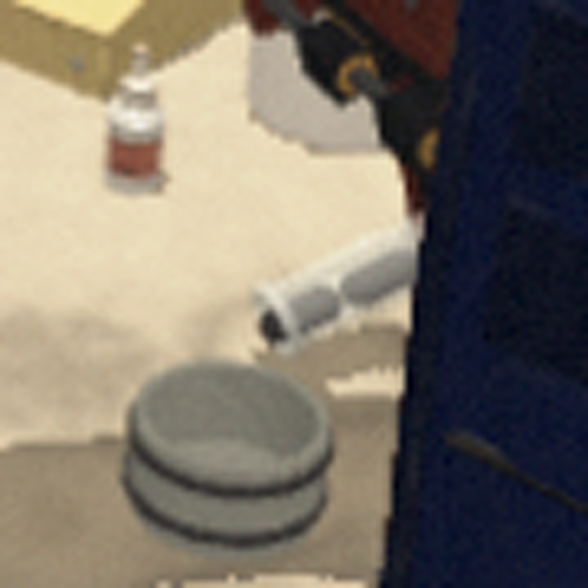

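The first rod's dark nose shows at the rim (crop (272,325)), and the rod 1/2 gap is at −30 mm, so rod 1's centre is about −14 mm, as required. Pausing, then easing on.

>>> step_arm(
  series=[
    {"dx": 0,"dy": 0,"dz": 0,"wx": 0,"wy": 0,"wz": 0,"fingers": 0.015},
    {"dx": 0,"dy": 0,"dz": 0,"wx": 0,"wy": 0,"wz": 0,"fingers": 0.015},
    {"dx": 0,"dy": 0,"dz": 0,"wx": 0,"wy": 0,"wz": 0,"fingers": 0.015},
    {"dx": 0,"dy": 0,"dz": 0,"wx": 0,"wy": 0,"wz": 0,"fingers": 0.015},
    {"dx": -0.0003,"dy": 0,"dz": -0.0015,"wx": 0,"wy": -1,"wz": 0,"fingers": 0.015},
    {"dx": -0.0003,"dy": 0,"dz": -0.0015,"wx": 0,"wy": -1,"wz": 0,"fingers": 0.015},
    {"dx": -0.0003,"dy": 0,"dz": -0.0015,"wx": 0,"wy": -1,"wz": 0,"fingers": 0.015},
    {"dx": -0.0003,"dy": 0,"dz": -0.0015,"wx": 0,"wy": -1,"wz": 0,"fingers": 0.015},
    {"dx": 0,"dy": 0,"dz": 0,"wx": 0,"wy": 0,"wz": 0,"fingers": 0.015},
  ],
)

```text
time: 21.72
eef_pos: [0.5845, -0.3315, 0.0879]
ee_rot: [0.213, 0.961, -0.04, 0.174]
ft_force: [0.0, 0.3, -1.0]
grip_width: 0.0246
gripper_force: 34.0
```

```bash
python3 -c "
from h import *
look()"
```

```text
t 21.725 M [ 0.5076 -0.2956  0.0762] pitch -20.56 mouthpx [386.4 261.1]
-46:133 -44:132 -42:132 -40:133 -38:132 -36:131 -34:129 -32:127 -30:129 -28:155 -26:149 -24:133 -22:130 -20:130 -18:131 -16:129 -14:129 -12:135 -10:157 -8:171 -6:143 -4:80 -2:55 0:51 2:69 4:121 6:182 8:201 10:196 12:189 14:192 16:194 18:183 20:169 22:157 24:148
```

>>> step_arm(
  series=[
    {"dx": -0.0001,"dy": 0,"dz": -0.0005,"wx": 0,"wy": -0.4,"wz": 0,"fingers": 0.015},
    {"dx": 0,"dy": 0,"dz": 0,"wx": 0,"wy": 0,"wz": 0,"fingers": 0.015},
  ],
)

```text
time: 22.02
eef_pos: [0.5848, -0.3315, 0.0883]
ee_rot: [0.213, 0.96, -0.04, 0.177]
ft_force: [-0.2, 0.4, -1.2]
grip_width: 0.0244
gripper_force: 34.0
```

```bash
python3 -c "
from h import *
look()"
```

```text
t 22.025 M [ 0.5079 -0.2957  0.076 ] pitch -20.96 mouthpx [386.5 261.2]
-46:133 -44:132 -42:130 -40:130 -38:132 -36:133 -34:132 -32:132 -30:131 -28:131 -26:129 -24:128 -22:126 -20:137 -18:184 -16:219 -14:223 -12:220 -10:216 -8:206 -6:175 -4:114 -2:70 0:56 2:56 4:54 6:56 8:58 10:71 12:84 14:108 16:126 18:148 20:156 22:153 24:147
```

Rod 1 has passed the rim and is tipping out, with rod 2's nose at −18 mm. Raising now.

>>> step_arm(
  series=[
    {"dx": 0.0016,"dy": 0,"dz": 0.0073,"wx": 0,"wy": 5,"wz": 0,"fingers": 0.015},
    {"dx": 0.001,"dy": 0,"dz": 0.0044,"wx": 0,"wy": 3,"wz": 0,"fingers": 0.015},
    {"dx": 0,"dy": 0,"dz": 0,"wx": 0,"wy": 0,"wz": 0,"fingers": 0.015},
    {"dx": 0,"dy": 0,"dz": 0,"wx": 0,"wy": 0,"wz": 0,"fingers": 0.015},
    {"dx": 0,"dy": 0,"dz": 0,"wx": 0,"wy": 0,"wz": 0,"fingers": 0.015},
    {"dx": 0,"dy": 0,"dz": 0,"wx": 0,"wy": 0,"wz": 0,"fingers": 0.015},
  ],
)

```text
time: 22.82
eef_pos: [0.5857, -0.3321, 0.0766]
ee_rot: [0.215, 0.97, -0.025, 0.11]
ft_force: [0.3, -0.1, -1.6]
grip_width: 0.0246
gripper_force: 34.0
```

```bash
python3 -c "
from h import *
look('pics/s5.png')"
```

```text
t 22.825 M [ 0.5081 -0.2959  0.0762] pitch -12.97 mouthpx [386.6 261.1]
-46:128 -44:129 -42:126 -40:125 -38:126 -36:144 -34:162 -32:141 -30:130 -28:127 -26:126 -24:127 -22:125 -20:125 -18:126 -16:127 -14:130 -12:150 -10:169 -8:156 -6:104 -4:80 -2:145 0:211 2:207 4:205 6:206 8:206 10:205 12:204 14:202 16:197 18:190 20:179 22:170 24:164
346 211
```

View pics/s5.png

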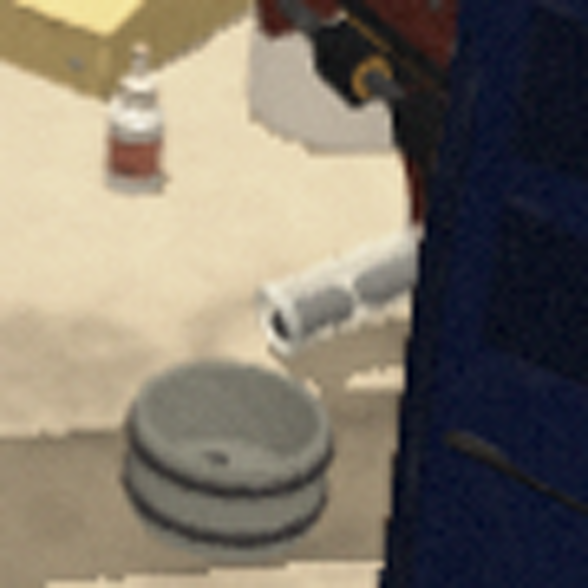

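The rod lies in the jar (dark end at (215,458)); rods 2 and 3 are in the tube, with the nose about 3 mm inside. Raising and backing off.

>>> step_arm(
  series=[
    {"dx": 0,"dy": 0,"dz": -0.005,"wx": 0,"wy": 3,"wz": 0,"fingers": 0.015},
    {"dx": 0,"dy": 0,"dz": -0.01,"wx": 0,"wy": 4,"wz": 0,"fingers": 0.015},
    {"dx": 0,"dy": 0,"dz": -0.015,"wx": 0,"wy": 4,"wz": 0,"fingers": 0.015},
    {"dx": 0,"dy": 0,"dz": -0.02,"wx": 0,"wy": 4,"wz": 0,"fingers": 0.015},
    {"dx": 0,"dy": 0,"dz": -0.02,"wx": 0,"wy": 4,"wz": 0,"fingers": 0.015},
    {"dx": 0.002,"dy": 0,"dz": -0.02,"wx": 0,"wy": 4,"wz": 0,"fingers": 0.015},
    {"dx": 0.003,"dy": 0,"dz": -0.02,"wx": 0,"wy": 4,"wz": 0,"fingers": 0.015},
    {"dx": 0.005,"dy": 0,"dz": -0.02,"wx": 0,"wy": 4,"wz": 0,"fingers": 0.015},
    {"dx": 0.007,"dy": 0,"dz": -0.02,"wx": 0,"wy": 2,"wz": 0,"fingers": 0.015},
    {"dx": 0.007,"dy": 0,"dz": -0.02,"wx": 0,"wy": 0,"wz": 0,"fingers": 0.015},
    {"dx": 0.004,"dy": 0,"dz": -0.01,"wx": 0,"wy": 0,"wz": 0,"fingers": 0.015},
    {"dx": 0,"dy": 0,"dz": 0,"wx": 0,"wy": 0,"wz": 0,"fingers": 0.015},
  ],
)

```text
time: 24.38
eef_pos: [0.5824, -0.3302, 0.2606]
ee_rot: [0.213, 0.961, 0.037, -0.169]
ft_force: [0.1, 0.1, -1.7]
grip_width: 0.0245
gripper_force: 34.0
```

```bash
python3 -c "
from h import *
p,C,s=cur();print(p,pitch(),s['q'].round(2))
R=toolR(LYAW,LP)
T=LAY+[0,0,.22];T[2]=p[2];go(T,R)
look()"
```

```text
[ 0.58244498 -0.33022065  0.26064327] (np.float64(154.94686119312055), np.float64(19.951480859547477)) [ 0.26  0.73  0.37  1.09 -0.19  1.72  1.72]
 turn(tool,deg) [  6.28   0.05 -17.6 ] shift in NEW axes mm [122.1 563.4  44.5] in OLD [285.7 492.1 102.7] t 24.375
t 24.375 M [ 0.5172 -0.2997  0.3069] pitch 20.02 mouthpx [400.6 167.6]
-46:96 -44:96 -42:95 -40:97 -38:95 -36:95 -34:95 -32:95 -30:95 -28:94 -26:93 -24:94 -22:93 -20:94 -18:104 -16:119 -14:125 -12:124 -10:100 -8:95 -6:139 -4:178 -2:188 0:187 2:188 4:193 6:193 8:192 10:207 12:211 14:208 16:209 18:209 20:210 22:209 24:209
```

>>> step_arm(
  series=[
    {"dx": 0,"dy": 0,"dz": 0,"wx": 2.09,"wy": 0,"wz": -5.87,"fingers": 0.015},
    {"dx": 0,"dy": 0,"dz": 0,"wx": 2.09,"wy": 0,"wz": -5.87,"fingers": 0.015},
    {"dx": 0,"dy": 0,"dz": 0,"wx": 2.09,"wy": 0,"wz": -5.87,"fingers": 0.015},
    {"dx": 0.0044,"dy": 0.0201,"dz": 0.0016,"wx": 0,"wy": 0,"wz": 0,"fingers": 0.015},
    {"dx": 0.0087,"dy": 0.0402,"dz": 0.0032,"wx": 0,"wy": 0,"wz": 0,"fingers": 0.015},
    {"dx": 0.0087,"dy": 0.0402,"dz": 0.0032,"wx": 0,"wy": 0,"wz": 0,"fingers": 0.015},
    {"dx": 0.0087,"dy": 0.0402,"dz": 0.0032,"wx": 0,"wy": 0,"wz": 0,"fingers": 0.015},
    {"dx": 0.0087,"dy": 0.0402,"dz": 0.0032,"wx": 0,"wy": 0,"wz": 0,"fingers": 0.015},
    {"dx": 0.0087,"dy": 0.0402,"dz": 0.0032,"wx": 0,"wy": 0,"wz": 0,"fingers": 0.015},
    {"dx": 0.0087,"dy": 0.0402,"dz": 0.0032,"wx": 0,"wy": 0,"wz": 0,"fingers": 0.015},
    {"dx": 0.0087,"dy": 0.0402,"dz": 0.0032,"wx": 0,"wy": 0,"wz": 0,"fingers": 0.015},
    {"dx": 0.0087,"dy": 0.0402,"dz": 0.0032,"wx": 0,"wy": 0,"wz": 0,"fingers": 0.015},
    {"dx": 0.0087,"dy": 0.0402,"dz": 0.0032,"wx": 0,"wy": 0,"wz": 0,"fingers": 0.015},
    {"dx": 0.0087,"dy": 0.0402,"dz": 0.0032,"wx": 0,"wy": 0,"wz": 0,"fingers": 0.015},
    {"dx": 0.0087,"dy": 0.0402,"dz": 0.0032,"wx": 0,"wy": 0,"wz": 0,"fingers": 0.015},
    {"dx": 0.0087,"dy": 0.0402,"dz": 0.0032,"wx": 0,"wy": 0,"wz": 0,"fingers": 0.015},
    {"dx": 0.0087,"dy": 0.0402,"dz": 0.0032,"wx": 0,"wy": 0,"wz": 0,"fingers": 0.015},
    {"dx": 0.0044,"dy": 0.0201,"dz": 0.0016,"wx": 0,"wy": 0,"wz": 0,"fingers": 0.015},
    {"dx": 0,"dy": 0,"dz": 0,"wx": 0,"wy": 0,"wz": 0,"fingers": 0.015},
  ],
)

```text
time: 26.8
eef_pos: [0.5145, 0.2444, 0.2595]
ee_rot: [0.053, 0.983, 0.01, -0.174]
ft_force: [-0.7, -0.5, -1.6]
grip_width: 0.0244
gripper_force: 34.0
```

```bash
python3 -c "
from h import *
p,C,s=cur();print(p,pitch(),s['q'].round(2))
R=toolR(LYAW,LP)
go(LAY+[0,0,.06],R);go(LAY,R)
look()"
```

```text
[0.51451383 0.2443815  0.25949635] (np.float64(173.82480311994752), np.float64(20.108777029732845)) [-0.51  0.49  0.13  1.44 -0.23  1.53  1.13]
 turn(tool,deg) [-0.04 -0.09  0.15] shift in NEW axes mm [-56.3  -0.2 151.8] in OLD [-56.5  -0.2 151.7] t 26.8
 turn(tool,deg) [-0.04 -0.09  0.15] shift in NEW axes mm [-7.680e+01 -2.000e-01  2.082e+02] in OLD [-7.710e+01 -2.000e-01  2.081e+02] t 26.8
t 26.8 M [0.443  0.2521 0.306 ] pitch 20.07 mouthpx [218.4 123.2]
-46:91 -44:91 -42:92 -40:93 -38:102 -36:121 -34:149 -32:172 -30:177 -28:179 -26:180 -24:180 -22:179 -20:179 -18:179 -16:178 -14:175 -12:173 -10:179 -8:187 -6:194 -4:196 -2:196 0:192 2:191 4:195 6:185 8:176 10:174 12:171 14:171 16:163 18:154 20:151 22:145 24:136
```

>>> step_arm(
  series=[
    {"dx": -0.0081,"dy": 0,"dz": 0.0217,"wx": 0,"wy": 0,"wz": 0.15,"fingers": 0.015},
    {"dx": -0.0081,"dy": 0,"dz": 0.0217,"wx": 0,"wy": 0,"wz": 0,"fingers": 0.015},
    {"dx": -0.0081,"dy": 0,"dz": 0.0217,"wx": 0,"wy": 0,"wz": 0,"fingers": 0.015},
    {"dx": -0.0081,"dy": 0,"dz": 0.0217,"wx": 0,"wy": 0,"wz": 0,"fingers": 0.015},
    {"dx": -0.0081,"dy": 0,"dz": 0.0217,"wx": 0,"wy": 0,"wz": 0,"fingers": 0.015},
    {"dx": -0.0081,"dy": 0,"dz": 0.0217,"wx": 0,"wy": 0,"wz": 0,"fingers": 0.015},
    {"dx": -0.0081,"dy": 0,"dz": 0.0217,"wx": 0,"wy": 0,"wz": 0,"fingers": 0.015},
    {"dx": 0,"dy": 0,"dz": 0,"wx": 0,"wy": 0,"wz": 0,"fingers": 0.015},
  ],
)

```text
time: 27.85
eef_pos: [0.516, 0.2406, 0.0966]
ee_rot: [0.057, 0.983, 0.009, -0.175]
ft_force: [1.0, 0.3, -0.9]
grip_width: 0.0248
gripper_force: 34.0
```

```bash
python3 -c "
from h import *
R=toolR(LYAW,LP);go(LAY,R)"
```

```text
turn(tool,deg) [-0.08 -0.17 -0.33] shift in NEW axes mm [-19.3   3.4  55.8] in OLD [-19.5   3.6  55.7] t 27.85
```

>>> step_arm(
  series=[
    {"dx": -0.0019,"dy": 0.0017,"dz": 0.0056,"wx": 0,"wy": 0,"wz": -0.3,"fingers": 0.015},
    {"dx": -0.0019,"dy": 0.0017,"dz": 0.0056,"wx": 0,"wy": 0,"wz": 0,"fingers": 0.015},
    {"dx": -0.0019,"dy": 0,"dz": 0.0056,"wx": 0,"wy": 0,"wz": 0,"fingers": 0.015},
    {"dx": -0.0019,"dy": 0,"dz": 0.0056,"wx": 0,"wy": 0,"wz": 0,"fingers": 0.015},
    {"dx": -0.0019,"dy": 0,"dz": 0.0056,"wx": 0,"wy": 0,"wz": 0,"fingers": 0.015},
    {"dx": 0,"dy": 0,"dz": 0,"wx": 0,"wy": 0,"wz": 0,"fingers": 0.015},
    {"dx": 0,"dy": 0,"dz": 0,"wx": 0,"wy": 0,"wz": 0,"fingers": 0.015},
  ],
)

```text
time: 28.72
eef_pos: [0.516, 0.2469, 0.0685]
ee_rot: [0.053, 0.983, 0.01, -0.174]
ft_force: [0.4, 0.5, -1.6]
grip_width: 0.0247
gripper_force: 34.0
```

```bash
python3 -c "
from h import *
R=toolR(LYAW,LP);go(LAY,R);print(cur()[2]['ft_force'])"
```

```text
turn(tool,deg) [ 0.02 -0.04  0.17] shift in NEW axes mm [-10.3  -2.9  29.1] in OLD [-10.3  -2.9  29.1] t 28.725
[ 0.44336989  0.53044679 -1.63483705]
```

>>> step_arm(
  series=[
    {"dx": 0,"dy": 0,"dz": 0,"wx": 0,"wy": 0,"wz": 0,"fingers": 0.015},
    {"dx": 0,"dy": 0,"dz": 0,"wx": 0,"wy": 0,"wz": 0,"fingers": 0.015},
    {"dx": 0,"dy": 0,"dz": 0,"wx": 0,"wy": 0,"wz": 0,"fingers": 0.015},
  ],
)

```text
time: 29.1
eef_pos: [0.516, 0.247, 0.0686]
ee_rot: [0.053, 0.983, 0.01, -0.174]
ft_force: [0.4, 0.4, -1.7]
grip_width: 0.0247
gripper_force: 34.0
```

```bash
python3 -c "
from h import *
R=toolR(LYAW,LP);go(LAY,R);print(cur()[2]['ft_force'])"
```

```text
turn(tool,deg) [ 0.04 -0.03  0.18] shift in NEW axes mm [-10.3  -3.   29.2] in OLD [-10.3  -3.   29.2] t 29.1
[ 0.36608008  0.36159689 -1.73867897]
```

>>> step_arm(
  series=[
    {"dx": 0,"dy": -0.003,"dz": 0,"wx": 0,"wy": 0,"wz": 0.15,"fingers": 0.015},
    {"dx": -0.0018,"dy": 0,"dz": 0.005,"wx": 0,"wy": 0,"wz": 0,"fingers": 0.015},
    {"dx": -0.0018,"dy": 0,"dz": 0.005,"wx": 0,"wy": 0,"wz": 0,"fingers": 0.015},
    {"dx": -0.0018,"dy": 0,"dz": 0.005,"wx": 0,"wy": 0,"wz": 0,"fingers": 0.015},
    {"dx": -0.0018,"dy": 0,"dz": 0.005,"wx": 0,"wy": 0,"wz": 0,"fingers": 0.015},
    {"dx": 0,"dy": 0,"dz": 0,"wx": 0,"wy": 0,"wz": 0,"fingers": 0.015},
    {"dx": 0,"dy": 0,"dz": 0,"wx": 0,"wy": 0,"wz": 0,"fingers": 0.015},
  ],
)

```text
time: 29.98
eef_pos: [0.5156, 0.2441, 0.0472]
ee_rot: [0.054, 0.983, 0.01, -0.174]
ft_force: [-0.4, 0.2, -2.1]
grip_width: 0.0246
gripper_force: 34.0
```

```bash
python3 -c "
from h import *
R=toolR(LYAW,LP);go(LAY,R);print(cur()[2]['ft_force'])"
```

```text
turn(tool,deg) [ 0.03 -0.04  0.03] shift in NEW axes mm [-3.1  0.   9.1] in OLD [-3.1  0.   9.1] t 29.975
[-0.37172912  0.17479969 -2.1482149 ]
```

>>> step_arm(
  series=[
    {"dx": -0.0011,"dy": 0,"dz": 0.003,"wx": 0,"wy": 0,"wz": 0,"fingers": 0.015},
    {"dx": -0.001,"dy": 0,"dz": 0.003,"wx": 0,"wy": 0,"wz": 0,"fingers": 0.015},
    {"dx": -0.0008,"dy": 0,"dz": 0.0025,"wx": 0,"wy": 0,"wz": 0,"fingers": 0.015},
    {"dx": 0,"dy": 0,"dz": 0,"wx": 0,"wy": 0,"wz": 0,"fingers": 0.015},
    {"dx": 0,"dy": 0,"dz": 0,"wx": 0,"wy": 0,"wz": 0,"fingers": 0.015},
  ],
)

```text
time: 30.6
eef_pos: [0.5153, 0.244, 0.0382]
ee_rot: [0.054, 0.983, 0.01, -0.174]
ft_force: [-0.4, -1.2, -1.7]
grip_width: 0.0244
gripper_force: 34.0
```

```bash
python3 -c "
from h import *
R=toolR(LYAW,LP);go(LAY,R);print(cur()[2]['ft_force'])"
```

```text
turn(tool,deg) [ 0.02 -0.04  0.03] shift in NEW axes mm [-0.3  0.1  0.5] in OLD [-0.3  0.1  0.5] t 30.6
[-0.42282195 -1.21066628 -1.71001386]
```

>>> step_arm(
  series=[
    {"dx": -0.0003,"dy": 0,"dz": 0.0006,"wx": 0,"wy": 0,"wz": 0,"fingers": 0.015},
    {"dx": 0,"dy": 0,"dz": 0,"wx": 0,"wy": 0,"wz": 0,"fingers": 0.015},
    {"dx": 0,"dy": 0,"dz": 0,"wx": 0,"wy": 0,"wz": 0,"fingers": 0.015},
  ],
  grip_force=5,
)

```text
time: 30.98
eef_pos: [0.5155, 0.2441, 0.0376]
ee_rot: [0.054, 0.983, 0.01, -0.174]
ft_force: [-0.2, 0.8, 0.0]
grip_width: 0.0248
gripper_force: 5.0
```

>>> step_arm(
  series=[
    {"dx": 0,"dy": 0,"dz": 0,"wx": 0,"wy": 0,"wz": 0,"fingers": 0.032},
    {"dx": 0,"dy": 0,"dz": 0,"wx": 0,"wy": 0,"wz": 0,"fingers": 0.04},
    {"dx": 0,"dy": 0,"dz": 0,"wx": 0,"wy": 0,"wz": 0,"fingers": 0.06},
    {"dx": 0,"dy": 0,"dz": 0,"wx": 0,"wy": 0,"wz": 0,"fingers": 0.0878},
    {"dx": 0,"dy": 0,"dz": 0,"wx": 0,"wy": 0,"wz": 0,"fingers": 0.0878},
    {"dx": 0,"dy": 0,"dz": 0,"wx": 0,"wy": 0,"wz": 0,"fingers": 0.0878},
    {"dx": 0,"dy": 0,"dz": 0,"wx": 0,"wy": 0,"wz": 0,"fingers": 0.0878},
  ],
)

```text
time: 31.85
eef_pos: [0.5154, 0.244, 0.0375]
ee_rot: [0.054, 0.983, 0.01, -0.174]
ft_force: [-0.6, -0.0, -0.1]
grip_width: 0.0861
gripper_force: 0.0
```

>>> step_arm(
  series=[
    {"dx": 0,"dy": 0,"dz": -0.01,"wx": 0,"wy": 0,"wz": 0,"fingers": 0.0878},
    {"dx": 0,"dy": 0,"dz": -0.015,"wx": 0,"wy": 0,"wz": 0,"fingers": 0.0878},
    {"dx": 0,"dy": 0,"dz": -0.025,"wx": 0,"wy": 0,"wz": 0,"fingers": 0.0878},
    {"dx": 0,"dy": 0,"dz": -0.03,"wx": 0,"wy": 0,"wz": 0,"fingers": 0.0878},
    {"dx": 0.01,"dy": 0,"dz": -0.03,"wx": 0,"wy": 0,"wz": 0,"fingers": 0.0878},
    {"dx": 0.01,"dy": 0,"dz": -0.03,"wx": 0,"wy": 0,"wz": 0,"fingers": 0.0878},
    {"dx": 0.01,"dy": 0,"dz": -0.03,"wx": 0,"wy": 0,"wz": 0,"fingers": 0.0878},
    {"dx": 0.01,"dy": 0,"dz": -0.03,"wx": 0,"wy": 0,"wz": 0,"fingers": 0.0878},
    {"dx": 0.02,"dy": 0.03,"dz": 0,"wx": 0,"wy": 0,"wz": 0,"fingers": 0.0878},
    {"dx": 0.03,"dy": 0.04,"dz": 0.01,"wx": 0,"wy": 0,"wz": 0,"fingers": 0.0878},
    {"dx": 0.03,"dy": 0.04,"dz": 0.01,"wx": 0,"wy": 0,"wz": 0,"fingers": 0.0878},
    {"dx": 0.03,"dy": 0.04,"dz": 0.01,"wx": 0,"wy": 0,"wz": 0,"fingers": 0.0878},
    {"dx": 0.03,"dy": 0.04,"dz": 0.01,"wx": 0,"wy": 0,"wz": 0,"fingers": 0.0878},
    {"dx": 0.03,"dy": 0.04,"dz": 0.01,"wx": 0,"wy": 0,"wz": 0,"fingers": 0.0878},
    {"dx": 0.03,"dy": 0.04,"dz": 0.01,"wx": 0,"wy": 0,"wz": 0,"fingers": 0.0878},
    {"dx": 0.03,"dy": 0.04,"dz": 0.01,"wx": 0,"wy": 0,"wz": 0,"fingers": 0.0878},
    {"dx": 0.02,"dy": 0.03,"dz": 0.005,"wx": 0,"wy": 0,"wz": 0,"fingers": 0.0878},
    {"dx": 0,"dy": 0,"dz": 0,"wx": 0,"wy": 0,"wz": 0,"fingers": 0.0878},
  ],
)

```text
time: 34.1
eef_pos: [0.3215, 0.6097, 0.2556]
ee_rot: [0.051, 0.983, 0.01, -0.174]
ft_force: [-0.7, -0.8, -0.2]
grip_width: 0.0878
gripper_force: 0.0
```

```bash
python3 - <<'E'
from h import *
c=capture("top");i=c["img"]
# left: original crop frame (tube), compare by numbers, since picture views are used up
o=cv2.imread("pics/top0.png");o=cv2.resize(o,(560,420),interpolation=cv2.INTER_AREA)
g=cv2.cvtColor(i,cv2.COLOR_BGR2GRAY);og=cv2.cvtColor(o,cv2.COLOR_BGR2GRAY)
d=cv2.absdiff(cv2.GaussianBlur(g,(3,3),0),cv2.GaussianBlur(og,(3,3),0))
for n,(y0,y1,x0,x1) in dict(rest=(172,242,190,240),jar=(185,235,380,430),dropper=(145,170,330,355),timer=(150,172,243,275),cap=(253,275,243,268),forceps=(255,280,335,385),marker=(272,300,172,228)).items():
    m=d[y0:y1,x0:x1];ys,xs=np.where(m>35);print(n,len(ys),(xs.mean()+x0,ys.mean()+y0) if len(ys) else "")
print("tube rows (dark=rods) col profile:")
for y in range(182,234,4):print(y,g[y,200:224].tolist())
jy,jx=np.mgrid[190:230,385:425];m=g[190:230,385:425]<75;print("dark in jar",m.sum())
print(cur()[2]["eef_pos"],cur()[2]["time"])
E
```

```text
rest 19 (np.float64(212.73684210526315), np.float64(200.94736842105263))
jar 40 (np.float64(400.375), np.float64(213.1))
dropper 0 
timer 0 
cap 36 (np.float64(246.33333333333334), np.float64(272.3888888888889))
forceps 0 
marker 698 (np.float64(210.44126074498567), np.float64(284.68481375358164))
tube rows (dark=rods) col profile:
182 [137, 137, 136, 135, 137, 132, 76, 49, 60, 96, 132, 137, 135, 134, 137, 135, 132, 137, 137, 138, 140, 138, 139, 139]
186 [135, 136, 136, 134, 137, 135, 114, 102, 99, 109, 115, 133, 133, 132, 127, 124, 120, 120, 111, 107, 102, 104, 108, 111]
190 [137, 139, 138, 137, 130, 125, 119, 118, 133, 132, 131, 132, 138, 144, 144, 139, 137, 132, 116, 102, 96, 99, 110, 133]
194 [137, 138, 138, 139, 137, 128, 118, 100, 131, 126, 124, 120, 102, 96, 95, 91, 94, 104, 100, 94, 108, 101, 95, 97]
198 [139, 140, 140, 139, 139, 134, 131, 137, 137, 135, 129, 121, 102, 96, 93, 90, 96, 105, 99, 98, 98, 99, 108, 135]
202 [139, 139, 141, 138, 130, 140, 117, 137, 133, 131, 137, 138, 120, 105, 108, 112, 112, 100, 95, 98, 98, 105, 134, 134]
206 [139, 139, 138, 137, 128, 137, 127, 134, 133, 131, 103, 99, 96, 94, 95, 116, 102, 96, 96, 98, 97, 104, 133, 137]
210 [141, 138, 137, 136, 143, 115, 131, 138, 130, 106, 95, 94, 91, 91, 95, 103, 95, 96, 97, 97, 108, 134, 138, 137]
214 [135, 135, 135, 128, 139, 112, 132, 133, 138, 132, 122, 108, 111, 110, 110, 99, 98, 97, 97, 98, 110, 135, 137, 137]
218 [135, 134, 136, 142, 118, 129, 130, 138, 142, 145, 147, 143, 130, 116, 99, 91, 94, 94, 93, 97, 105, 133, 135, 138]
222 [118, 118, 118, 123, 107, 111, 124, 131, 135, 135, 134, 132, 118, 101, 92, 88, 98, 105, 111, 96, 102, 126, 123, 100]
226 [108, 62, 34, 51, 99, 127, 132, 139, 140, 138, 132, 121, 105, 87, 89, 87, 88, 86, 91, 103, 129, 128, 92, 73]
230 [108, 109, 110, 115, 116, 126, 132, 133, 136, 134, 128, 116, 109, 96, 89, 83, 89, 99, 103, 111, 129, 125, 94, 85]
dark in jar 75
[0.32381749 0.60783054 0.25531861] 34.15
```

```bash
python3 -c "
from h import *
print(np.abs(cur()[2]['joint_vel']).max());print(robot.close_job())"
```

```text
0.036258947725905995
the job is handed in; nothing more can be done
None
```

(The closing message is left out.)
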